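# Turn the griddle plate and rack the seasoning pots

## Task

Get the griddle station ready for breakfast: take the reversible plate off the griddle, turn it over so that its flat side is up, and seat it again fully home on the two locating pins, handle at the control-knob end. Stand every blue seasoning pot upright in the wooden rack by size, the large ones in the wide back row and the small ones in the narrow front row, and do not knock over anything else on the worktop.

Things in the scene. Friction and masses are not known exactly. Their poses are not given: they have to be found in the camera images.
- plate: reversible light-metal griddle plate, slab 150 x 60 x 16 mm, 0.4 kg. Origin in the slab's middle; x along its length, loop handle at the -x end. +z face: four dark ribs (part of the 16 mm); -z face: flat. Starts on the pins ribs up. Through holes on the centre line: 15 mm at x = -50, 21 mm at x = +38 mm, so either face fits the pins but only with the handle at the griddle's knob end
- handle (a point): middle of the handle's cross bar: round, 10 mm thick, along the plate's y at mid-thickness, 113 mm from the plate's origin; 33 mm open gap to the slab, 42 mm clear between the side arms. Held lightly (20 N) by the bar the plate swings down about it until it hangs (friction may stop it 0.3 rad short of plumb); held firmly it swings less or not at all
- griddle: electric table griddle, fixed: dark housing 200 x 112 mm, 30 mm high, with a raised steel deck 142 x 52 mm, top at 55 mm; the plate overhangs the deck by 4 mm all round. Origin at the centre of its underside, x along its length, control knob at the -x end (towards the robot)
- seat (a point): centre of the top of the deck, 55 mm up, axes as the griddle's. Two upright tapered pins stand on the deck, 12 mm high: 11 mm thick at x = -50 mm, 17 mm thick at x = +38 mm (4 mm play in the holes). A seated plate lies flat on the deck with its origin 8 mm above this point
- handle_home (a point): where the middle of the handle bar is when the plate is seated: 113 mm from the seat towards the griddle's -x end, 63 mm up
- rack: low wooden two-row rack for the pots, fixed, 186 x 250 mm, floor board 6 mm thick, all rails 15 mm high over the worktop. Origin under its middle. The rows run along its y; the wide back row is at +x, away from the robot, the narrow front row at -x
- front_row (a point): middle of the floor of the front row (small pots), on top of the 6 mm board; the channel is 56 mm wide in x and 230 mm long in y, room for three pots 75 mm apart; axes as the rack's
- back_row (a point): middle of the floor of the back row (large pots), on top of the 6 mm board, 90 mm from the front row's; the channel is 70 mm wide in x and 230 mm long in y, room for three pots 75 mm apart; axes as the rack's
- large_1: large seasoning pot, blue stoneware with a flat pale wooden lid fixed on (dark dot in its middle), round with straight sides, 62 mm across, 50 mm tall; origin at the centre of its underside, z up; upright. May be absent
- large_2: large seasoning pot, blue stoneware with a flat pale wooden lid fixed on (dark dot in its middle), round with straight sides, 62 mm across, 50 mm tall; origin at the centre of its underside, z up; upright. May be absent
- large_3: large seasoning pot, blue stoneware with a flat pale wooden lid fixed on (dark dot in its middle), round with straight sides, 62 mm across, 50 mm tall; origin at the centre of its underside, z up; upright. May be absent
- small_1: small seasoning pot, blue stoneware with a flat pale wooden lid fixed on (dark dot in its middle), round with straight sides, 48 mm across, 42 mm tall; origin at the centre of its underside, z up; upright. May be absent
- small_2: small seasoning pot, blue stoneware with a flat pale wooden lid fixed on (dark dot in its middle), round with straight sides, 48 mm across, 42 mm tall; origin at the centre of its underside, z up; upright. May be absent
- small_3: small seasoning pot, blue stoneware with a flat pale wooden lid fixed on (dark dot in its middle), round with straight sides, 48 mm across, 42 mm tall; origin at the centre of its underside, z up; upright. May be absent
- tin: turquoise food tin, 58 mm across, 72 mm tall, bystander behind the work; origin under its centre
- striped_tin: white and green striped food tin, 58 mm across, 72 mm tall, bystander behind the work; origin under its centre
- sauce_bottle: small sauce bottle, 47 mm across, 188 mm tall, bystander at the back left; origin under its centre
- tumbler: small upturned drinking glass, 47 mm across, 62 mm tall, bystander left of the griddle; origin under its centre
There are look-alikes about, which are no part of the job. Leave any pink look-alike of the large_3 alone.

How it is judged:
By the outcome, as a careful person would: the job done as asked, in the order asked, and still so for the second after the job is handed in, with the robot touching nothing.
Of large_1, large_2, large_3, small_1, small_2, small_3 only 4 to 6 are there at a start; the rules pass over those that are not, and their reading is None.
At some moment in a run one of plate, large_1, large_2, large_3, small_1, small_2, small_3 may be knocked a few centimetres aside while the robot is not near it.
It also fails if it takes over 208 s, if anything falls off the work surface, if the arm or the gripper's body presses on something with over 40 N, if the wrist force passes 120 N, or if a joint passes its speed limit or range.

## Robot

A 6-joint arm with a two-finger parallel gripper is mounted at the origin on a cart in front of the work surface, level with it; the furniture and walls round the work are solid. World frame = base frame: x ahead of the robot, y to its left, z up, the work surface at z = 0. Lengths are in mm, angles in rad, forces in N, time in s.
With the tool pointing down it reaches from about 350 to 875 mm from the base axis. Payload 4.2 kg.
Tool frame: the origin (TCP) lies midway between the tips of the shut fingers; the grasp point (between the pads) lies 19 mm behind it; z points along the fingers, y is the direction in which the jaws open and shut (so a half turn about z gives the same grasp; the last joint's range is limited). The gripper opens to 85 mm and grips with 20 to 120 N. Pads are 22 mm wide; open, the fingers measure 114 mm over their backs; the gripper's body (76 mm by 85 mm) begins 54 mm behind the grasp point. The pads swing forward as they close: fully open they stand 13 mm farther back than shut.
Start: joints at [1.53, 0.385, 0.008, 0, -1.194, -0.259], TCP at [184.548, 597.111, 231.312] pointing down, gripper open.
Joint ranges: [-3.14, 3.14], [-1.21, 2.06], [-1.07, 1.41], [-3.16, 2.05], [-2.99, -0.16], [-3.1, 3.1]. Speed limits (rad/s): [2.79, 2.79, 3.14, 3.14, 3.14, 3.14].

## Interface

Orientations are given as a unit quaternion [x, y, z, w].
In Python, from bench import readout, optics, workorder, nets gives the robot as it stands. The module is installed in compiled form; this text tells all that it offers.
- The arm moves only by the tool move_arm, never from a script. Its argument "steps" is a list of rows, each a list of 7 numbers: the opening, from -1 (shut) to 1 (fully open), so that 0 is half open, then the shift along the world's x, y, z in mm, then the turn, a rotation vector about the world's x, y, z in rad. In form: [[gripper, tx, ty, tz, wx, wy, wz], ...]. A call has 1 to 5 rows; each row is the pose to reach, as a shift and turn from the pose commanded when the call began; what a row does not reach only later rows make up. A row lasts 1/12 s, in which the tool goes at most 41.7 mm and 7.16 degrees, less where a joint would pass 70% of its speed; a pose out of reach is approached as far as the arm can. A call with a gripper value outside its range is refused whole. The fingers move at their own pace and stop on an object; the grip force is fixed at half the most. Time passes only in rows, so rows that repeat a pose let the fingers close. It gives the time, the measured TCP pose, the force and the opening at its end, in the units of the state.
- readout.read_state(): the state, without advancing time (a new reading comes with each control period).
- optics.get_image(name): name is "side" or "top"; returns a dict with "frame" (400x640x3 uint8, blue, green, red), "fx", "fy", "cx", "cy" (pixels), "k1" (the pictures are not rectified: a ray, as slopes to the right and down, at radius r is drawn at 1 + k1 r^2 times it, then the intrinsics apply), "rvec" (rotation vector, rad) and "tvec" (3), from world to camera coordinates, as OpenCV has them. Camera axes: x right, y down, z forward; pixel columns grow to the right and rows downward; lengths in mm; the calibration is good to about 2 mm. A picture is of the moment at which its call begins. There is no depth.
- workorder.job_done(): hands the job in, once; it reports no verdict.
Trained networks look in a picture, given as the dict that the camera call returned (one of the last four; its "shot" number tells which), for a name from the list of things; names that differ only in an ending like _2 or _b are one class to them, and where a whole thing is asked for, a point or a joint stands for the part that bears it (a point fixed in the world has none). Each returns a list of dicts, best first, with "conf" (0 to 1); they miss things now and then, are a little off and sometimes report something else, mostly with a low value. They report only what shows in the picture. A call takes as long as a camera call. They do not tell look-alikes from the thing itself.
- nets.silhouettes(name, picture): "region" (400x640 bool, what is visible of it) and "extent" ([left, top, right, bottom] in pixels, round what is visible of it).
- nets.tip_of(name, picture): "uv" ([column, row] in pixels: a listed point, or the origin of a listed thing).
The state is a dict: "clock": time; "joints": joint angles; "joint_vel": joint speeds; "joint_efforts": joint torques, N m; "position": TCP position; "ee_rot": TCP orientation; "contact_force": force on the tool from outside, world axes, zero at the start; "wrist_torque": the same for the moment, N m; "gripper_width": finger opening in mm.
Only numpy, scipy, OpenCV 4.12 (cv2) and the standard library are available. Lean on these libraries where they do the work, as an engineer would, in place of code of your own. Each camera call takes 0.05 s, during which the arm holds its last target.

## Working session

There is one attempt and no reset: what is moved stays moved. The work goes in short steps, Python scripts to look and compute and a tool call to move; the robot and the scene stay as the last step left them, time stands still between calls to the robot, and variables do not carry over. Pictures are saved under pics/ and viewed, and the job is handed in when it is done.

Besides the shell and the picture viewer there is one more tool, called after "Call:" by a JSON object that holds its "fn" and its "kwargs". move_arm: Moves the arm, as the interface text tells. Its arguments: {"type":"object","properties":{"steps":{"type":"array","items":{"type":"array","items":{"type":"number"}}}},"required":["steps"]}

```bash
ls; mkdir -p pics
cat > h.py <<'E'
import numpy as np, cv2, json
from bench import readout, optics, workorder, nets
from scipy.spatial.transform import Rotation as R
def snap(cam,name=None):
    p=optics.get_image(cam)
    if name: cv2.imwrite(f'pics/{name}.png',p['frame'])
    return p
def cam(p):
    Rm=R.from_rotvec(np.ravel(p['rvec'])).as_matrix(); t=np.ravel(p['tvec']); return Rm,t
def proj(p,X):
    Rm,t=cam(p); c=(Rm@np.atleast_2d(X).T).T+t
    s=c[:,:2]/c[:,2:]; r2=(s**2).sum(1,keepdims=True); s=s*(1+p['k1']*r2)
    return s*[p['fx'],p['fy']]+[p['cx'],p['cy']]
def unproj(p,uv,z):
    uv=np.atleast_2d(uv).astype(float); K=np.array([[p['fx'],0,p['cx']],[0,p['fy'],p['cy']],[0,0,1]])
    s=cv2.undistortPoints(uv.reshape(-1,1,2),K,np.array([p['k1'],0,0,0,0],float)).reshape(-1,2)
    Rm,t=cam(p); o=-Rm.T@t; d=(Rm.T@np.c_[s,np.ones(len(s))].T).T
    return o+d*((z-o[2])/d[:,2])[:,None]
E
python3 - <<'E'
from h import *
s=readout.read_state(); print({k:np.round(v,3).tolist() for k,v in s.items()})
for c in ['top','side']:
    p=snap(c,c+'0'); Rm,t=cam(p); print(c,p['fx'],p['k1'],-Rm.T@t,Rm.round(2).tolist())
E
```

```text
pics
{'clock': 0.0, 'joints': [1.53, 0.386, 0.007, -0.0, -1.194, -0.259], 'joint_vel': [-0.0, -0.002, -0.0, 0.002, 0.0, 0.001], 'joint_efforts': [0.0, -39.229, 18.84, 4.186, -0.005, 0.0], 'position': [184.396, 596.563, 230.218], 'ee_rot': [0.989, -0.149, -0.0, 0.001], 'contact_force': [0.079, -0.447, -0.324], 'wrist_torque': [-0.007, 0.001, -0.028], 'gripper_width': 85.631}
top 421.86770882860907 -0.012926301763324329 [ 440.40072032   28.22934649 1258.42511167] [[-0.02, -1.0, -0.01], [-0.99, 0.03, -0.12], [0.12, 0.01, -0.99]]
side 431.19155910311326 0.03852581122546071 [ 191.93947014 -838.32686386  827.81241752] [[0.9, -0.44, -0.02], [-0.28, -0.55, -0.79], [0.33, 0.71, -0.62]]
```

View pics/top0.png

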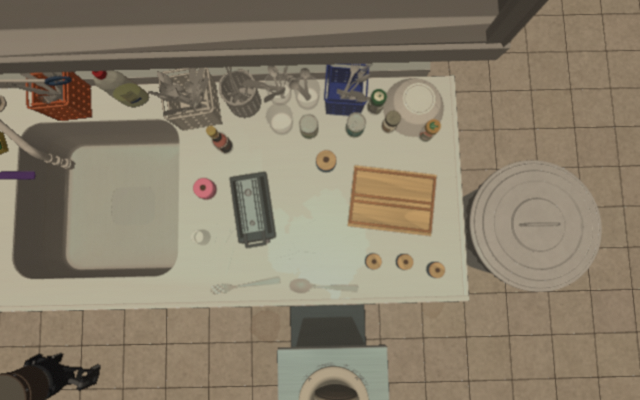

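View pics/side0.png

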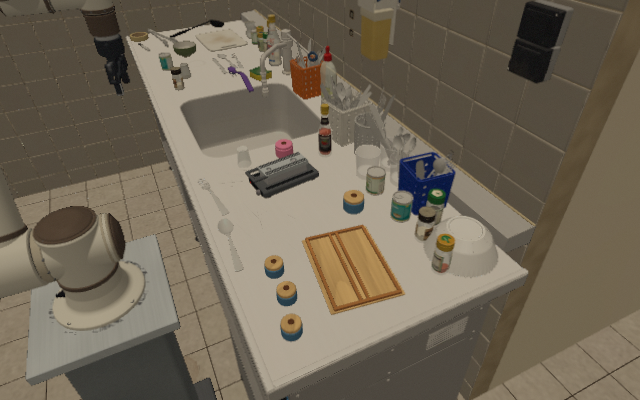

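The top view shows the griddle at (252,208), the rack at (393,200), one large blue pot at about (326,160), three small ones at (373,261), (405,262) and (437,270), and the pink look-alike at (204,188). Next I'll measure.

Run:
```python
from h import *
ps={c:snap(c) for c in ['top','side']}
c=ps['top']['frame'][120:300,180:460]; cv2.imwrite('pics/topc.png',cv2.resize(c,None,fx=2.8,fy=2.8,interpolation=cv2.INTER_CUBIC))
c=ps['side']['frame'][130:350,220:480]; cv2.imwrite('pics/sidec.png',cv2.resize(c,None,fx=2.7,fy=2.7,interpolation=cv2.INTER_CUBIC))
zs=dict(large_1=0,small_1=0,plate=63,handle=63,seat=55,handle_home=63,griddle=0,rack=0,front_row=6,back_row=6,tumbler=0,sauce_bottle=0,tin=0,striped_tin=0)
for n,z in zs.items():
    for c,p in ps.items():
        for d in nets.tip_of(n,p): print(n,c,round(d['conf'],2),np.round(d['uv'],1),unproj(p,d['uv'],z)[0].round(0))
```

```text
large_1 top 0.82 [322.7 164.8] [688.  13.   0.]
large_1 top 0.74 [203.2 189.6] [621. 376.   0.]
large_1 side 0.67 [354.5 207.1] [700.   3.   0.]
large_1 side 0.51 [283.9 153.3] [623. 370.   0.]
small_1 top 0.59 [372.2 259.4] [ 400. -125.    0.]
small_1 top 0.55 [401.2 262.1] [ 390. -210.    0.]
small_1 top 0.5 [431.4 271.9] [ 359. -298.    0.]
small_1 top 0.46 [309. 132.] [791.  53.   0.]
small_1 top 0.29 [227.7 146.3] [753. 302.   0.]
small_1 side 0.81 [289.5 298.1] [ 399. -218.    0.]
small_1 side 0.62 [291.4 332.8] [ 367. -306.    0.]
small_1 side 0.56 [274.4 273.4] [ 394. -131.   -0.]
small_1 side 0.27 [329.2 151.9] [769. 305.   0.]
plate top 0.59 [251.7 204.5] [565. 220.  63.]
plate side 0.71 [242.  163.9] [450. 282.  63.]
handle top 0.86 [257.1 243.7] [454. 205.  63.]
handle side 0.78 [253.8 175. ] [464. 208.  63.]
seat top 0.89 [250.8 204. ] [568. 223.  55.]
seat side 0.8 [285.2 165.2] [573. 224.  55.]
handle_home top 0.94 [253.5 245.9] [448. 215.  63.]
handle_home top 0.47 [430.6 274.2] [ 357. -279.   63.]
handle_home side 0.85 [250.2 176.2] [452. 207.  63.]
griddle top 0.66 
[... 228 characters left out ...]
nt_row top 0.82 [386.6 213.6] [ 534. -173.    6.]
front_row side 0.8 [332.1 272. ] [ 523. -196.    6.]
front_row side 0.69 [364.2 259.8] [ 615. -197.    6.]
back_row side 0.82 [365.3 259. ] [ 619. -196.    6.]
tumbler top 0.63 [200.2 236.1] [481. 384.   0.]
tumbler side 0.67 [252.1 173.1] [485. 307.   0.]
tumbler side 0.65 [243.2 164.5] [474. 368.   0.]
sauce_bottle top 0.88 [226.3 148.5] [746. 306.   0.]
sauce_bottle side 0.7 [325.9 153.3] [755. 302.   0.]
tin top 0.66 [353.9 127.7] [800. -85.   0.]
tin side 0.71 [397.9 216.1] [791. -89.   0.]
tin side 0.25 [323.8 154. ] [746. 302.   0.]
striped_tin top 0.61 [310.4 131.1] [793.  48.   0.]
striped_tin side 0.72 [376.8 186.2] [813.  60.   0.]
```

Run:
```python
from h import *
p=snap('top')
for n in ['large_1','small_1','rack','griddle','plate','handle']:
    for d in nets.silhouettes(n,p): print(n,round(d['conf'],2),np.round(d['extent'],1),d['region'].sum())
```

```text
large_1 0.95 [315.6 152.  334.7 174.9] 355
large_1 0.65 [230.1 170.1 276.6 244.1] 1507
large_1 0.61 [191.3 175.  213.8 201.8] 395
small_1 0.65 [396.6 255.7 415.4 272.3] 211
small_1 0.62 [365.1 254.5 382.2 267.2] 235
rack 0.62 [352.  164.1 436.2 235.5] 5139
griddle 0.91 [230.2 170.6 274.6 242. ] 1412
plate 0.8 [237.7 177.4 264.7 245.8] 1227
```

View pics/topc.png

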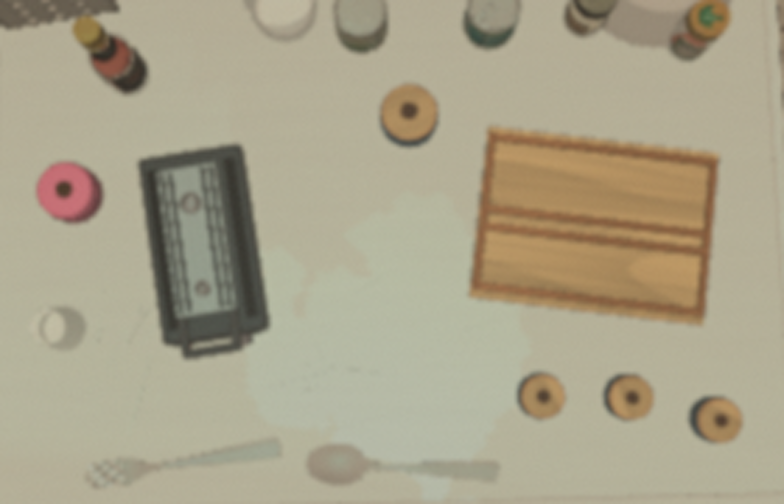

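View pics/sidec.png

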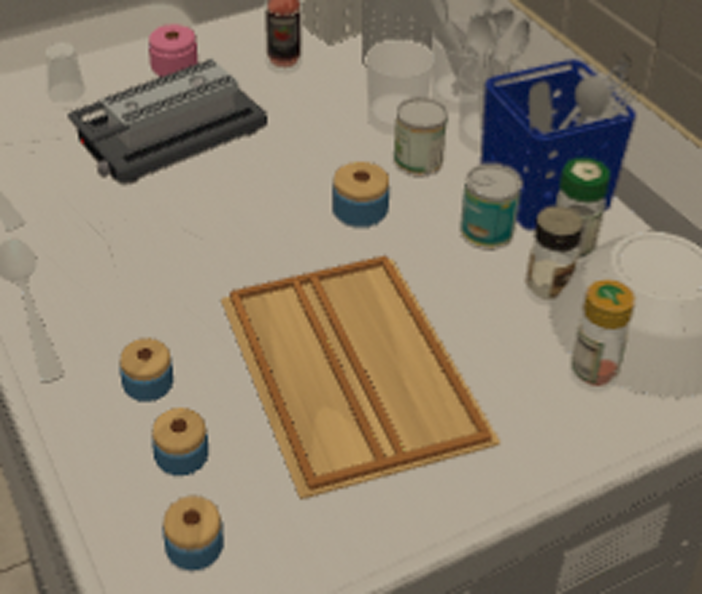

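One large pot and three small ones are present; the other two large pots are absent. Next I'll zoom in for accurate poses.

Run:
```python
from h import *
p=snap('top'); q=snap('side')
def z(fr,x0,y0,x1,y1,f,n): cv2.imwrite(f'pics/{n}.png',cv2.resize(fr[y0:y1,x0:x1],None,fx=f,fy=f,interpolation=cv2.INTER_CUBIC))
z(p['frame'],222,162,292,252,6.5,'zt'); z(q['frame'],235,140,335,205,7.5,'zs')
# lids
for c,im in (('top',p),('side',q)):
    f=im['frame']; hsv=cv2.cvtColor(f,cv2.COLOR_BGR2HSV)
    blue=cv2.inRange(hsv,(95,90,30),(120,255,200)); 
    n,l,st,ce=cv2.connectedComponentsWithStats(blue)
    print(c,[ (ce[i].round(1).tolist(),int(st[i][4])) for i in range(1,n) if st[i][4]>12])
    for X in [(326,160),(373,261),(405,262),(437,270),(204,188)] if c=='top' else [(354,196),(274,262),(287,288),(291,321)]: print(X,f[X[1],X[0]+6],hsv[X[1],X[0]+6])
```

```text
top [([330.8, 70.1], 13), ([334.5, 90.3], 208), ([358.2, 87.9], 24)]
(326, 160) [ 95 140 174] [ 17 116 174]
(373, 261) [ 98 146 179] [ 18 115 179]
(405, 262) [ 93 137 167] [ 18 113 167]
(437, 270) [ 89 131 160] [ 18 113 160]
(204, 188) [119 114 198] [178 108 198]
side [([312.6, 56.4], 26), ([422.3, 180.8], 1542), ([353.2, 207.4], 150), ([274.4, 272.8], 124), ([287.2, 300.2], 135), ([291.7, 335.5], 118)]
(354, 196) [ 78 130 165] [ 18 134 165]
(274, 262) [ 85 142 178] [ 18 133 178]
(287, 288) [ 79 131 166] [ 18 134 166]
(291, 321) [ 83 139 176] [ 18 135 176]
```

View pics/zt.png

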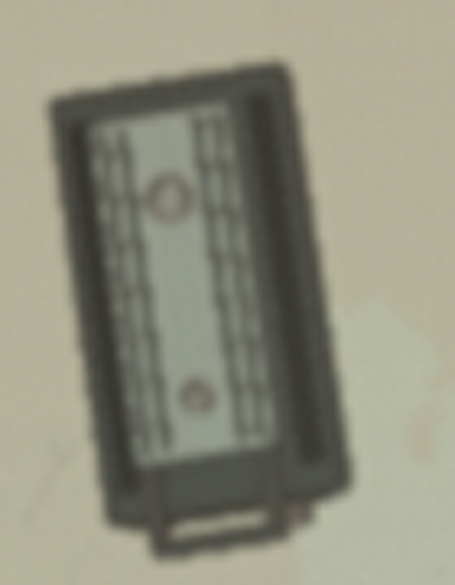

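View pics/zs.png

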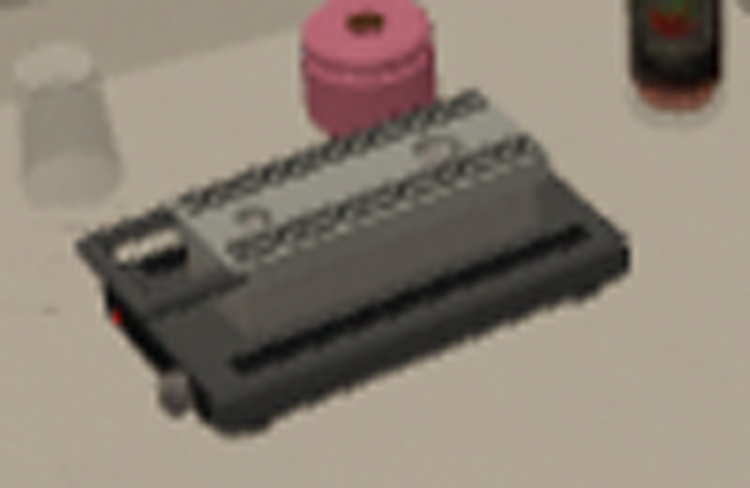

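Run:
```python
from h import *
from scipy.optimize import least_squares
p=snap('top'); q=snap('side')
T=lambda a:(np.array(a)+.5)/6.5-.5+[222,162]
S=lambda a:(np.array(a)+.5)/7.5-.5+[235,140]
t=[((88,115),75,30,71),((232,102),75,-30,71),((272,440),-75,-30,71),((138,465),-75,30,71),((170,198),38,0,69),((198,397),-50,0,69),((222,540),-113,0,65),((52,103),100,56,30),((290,65),100,-56,30),((352,488),-100,-56,30),((108,522),-100,56,30)]
s=[((435,152),38,0,70),((253,218),-50,0,70),((232,272),-75,-30,71),((540,150),75,-30,71),((630,250),100,-56,28)]
def model(v,L):
    c,n=np.cos(v[2]),np.sin(v[2]); return np.array([[v[0]+c*a-n*b,v[1]+n*a+c*b,z] for _,a,b,z in L])
def res(v,use):
    o=[]
    if 't' in use:o.append((proj(p,model(v,t))-T([x[0] for x in t])))
    if 's' in use:o.append((proj(q,model(v,s))-S([x[0] for x in s])))
    return np.vstack(o).ravel()
for u in ['t','s','ts']:
    r=least_squares(res,[568,220,.14],args=(u,),loss='soft_l1'); v=r.x
    print(u,v.round(3),'bar',v[0]-113*np.cos(v[2]),v[1]-113*np.sin(v[2])); print(res(v,u).reshape(-1,2).round(1).tolist())
# pots: lid ellipse fit
for c,im,L in (('top',p,[(326,160,50),(373,261,42),(405,262,42),(437,270,42)]),('side',q,[(354,196,50),(274,262,42),(287,288,42),(291,321,42)])):
    hsv=cv2.cvtColor(im['frame'],cv2.COLOR_BGR2HSV); 
    f=cv2.resize(hsv,None,fx=4,fy=4,interpolation=cv2.INTER_LINEAR)
    m=cv2.inRange(f,(12,85,100),(24,200,255))
    for x,y,z in L:
        w=np.zeros_like(m); cv2.circle(w,(x*4,y*4),64,255,-1); k=cv2.bitwise_and(m,w)
        ct=max(cv2.findContours(k,0,2)[0],key=cv2.contourArea); e=cv2.fitEllipse(cv2.convexHull(ct))
        uv=(np.array(e[0])+.5)/4-.5; print(c,uv.round(1),np.round(np.array(e[1])/4,1),unproj(im,uv,z)[0].round(1))
```

```text
t [5.63594e+02 2.23791e+02 1.29000e-01] bar 451.52775158072296 209.29211894662882
[[0.7, 1.4], [-0.6, 0.2], [0.5, 0.2], [0.0, -0.4], [0.4, -0.2], [0.2, -0.3], [-0.2, -0.1], [-0.8, -1.5], [0.1, -1.4], [0.1, 0.6], [-0.5, 1.2]]
s [5.59643e+02 2.16626e+02 1.42000e-01] bar 447.77932793658044 200.64380799223792
[[-0.2, -0.3], [-0.5, 0.2], [-0.3, 0.2], [0.9, 0.3], [0.3, -0.7]]
ts [5.63039e+02 2.23216e+02 1.27000e-01] bar 450.9500725572034 208.8936892608112
[[1.0, 1.5], [-0.4, 0.4], [0.7, 0.4], [0.2, -0.2], [0.6, -0.0], [0.4, -0.1], [-0.1, 0.1], [-0.5, -1.4], [0.3, -1.2], [0.2, 0.8], [-0.4, 1.4], [0.1, -1.5], [-0.4, -1.3], [-0.3, -1.4], [1.0, -0.8], [0.4, -1.7]]
top [325.7 159.8] [19.5 19.7] [692.2   4.8  50. ]
top [373.3 261. ] [15.  15.4] [ 396.9 -122.9   42. ]
top [404.7 261.5] [15.1 15.7] [ 393.3 -212.3   42. ]
top [436.4 269.6] [15.1 15.8] [ 368.4 -301.3   42. ]
side [353.4 196.6] [14.5 20.6] [689.5  -6.   50. ]
side [273.3 262.5] [15.3 18.6] [ 394.2 -133.    42. ]
side [285.8 289. ] [16.9 19.7] [ 390.7 -222.    42. ]
side [290.6 323. ] [19.5 21.3] [ 365.4 -310.7   42. ]
```

Call:
{"fn": "move_arm", "kwargs": {"steps": [[-0.3,20,-30,0,0,0,-0.11],[-0.3,40,-60,0,0,0,-0.22],[-0.3,60,-90,0,0,0,-0.33],[-0.3,80,-120,0,0,0,-0.44],[-0.3,100,-150,0,0,0,-0.55]]}}

```text
clock: 2.57
position: [285.1, 445.6, 231.4]
ee_rot: [0.91, -0.414, 0.0, -0.0]
contact_force: [0.9, -0.1, 0.9]
gripper_width: 29.9
```

Call:
{"fn": "move_arm", "kwargs": {"steps": [[-0.3,20,-30,-10,0,0,-0.11],[-0.3,40,-60,-20,0,0,-0.22],[-0.3,60,-90,-30,0,0,-0.33],[-0.3,80,-120,-40,0,0,-0.44],[-0.3,100,-150,-50,0,0,-0.55]]}}

```text
clock: 2.98
position: [385.2, 295.7, 181.3]
ee_rot: [0.763, -0.646, -0.0, -0.001]
contact_force: [0.8, 1.0, -0.0]
gripper_width: 30.3
```

Call:
{"fn": "move_arm", "kwargs": {"steps": [[-0.3,20,-30,-10,0,0,-0.045],[-0.3,40,-55,-20,0,0,-0.045],[-0.3,67,-88,-30,0,0,-0.045],[-0.3,67,-88,-30,0,0,-0.045]]}}

```text
clock: 3.32
position: [453.1, 204.4, 149.5]
ee_rot: [0.748, -0.664, -0.0, 0.002]
contact_force: [-0.1, 1.1, -0.2]
gripper_width: 29.8
```

Run:
```python
from h import *
s=readout.read_state(); print({k:np.round(v,3).tolist() for k,v in s.items()})
p=snap('top'); q=snap('side'); X=s['position']
for n,im in (('top',p),('side',q)):
    f=im['frame'].copy(); uv=proj(im,X)[0]; print(n,uv)
    Rt=R.from_quat(s['ee_rot']).as_matrix()
    x0,y0=(np.array(uv)-[50,50]).astype(int); c=cv2.resize(f[y0:y0+100,x0:x0+100],None,fx=6,fy=6,interpolation=cv2.INTER_CUBIC)
    for d in (0,-19,-73):
        a=(proj(im,X+Rt[:,2]*d)[0]-[x0,y0]+.5)*6; cv2.circle(c,tuple(int(v) for v in a),4,(0,0,255),1)
    cv2.imwrite(f'pics/g_{n}1.png',c)
```

```text
{'clock': 3.317, 'joints': [0.751, 0.251, -0.415, 0.0, -0.909, -0.632], 'joint_vel': [0.026, -0.008, 0.02, -0.009, -0.007, -0.033], 'joint_efforts': [-1.445, -29.923, 16.309, 3.791, 0.105, 0.355], 'position': [453.051, 204.449, 149.547], 'ee_rot': [0.748, -0.664, -0.0, 0.002], 'contact_force': [-0.069, 1.092, -0.171], 'wrist_torque': [0.068, 0.014, 0.025], 'gripper_width': 29.774}
top [252.47301144 243.74846852]
side [247.30949782 152.37697857]
```

View pics/g_top1.png

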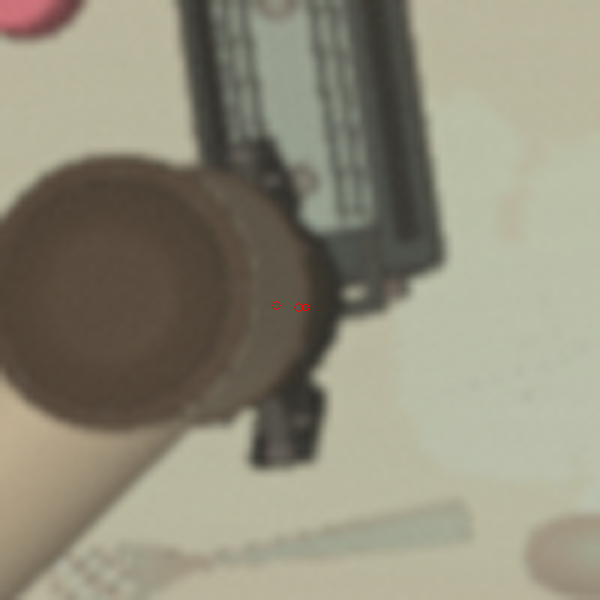

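View pics/g_side1.png

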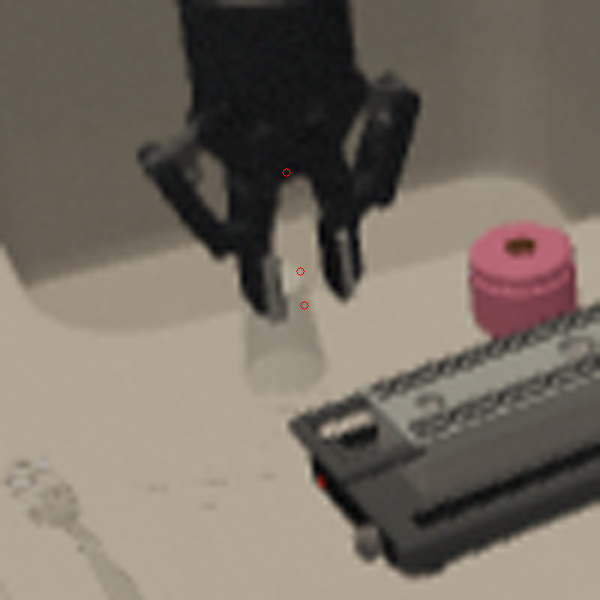

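Call:
{"fn": "move_arm", "kwargs": {"steps": [[-1,0,0,20,0.015,-0.119,0],[-1,0,0,40,0.03,-0.238,0],[-1,0,0,50,0.046,-0.357,0],[-1,0,0,50,0.061,-0.476,0],[-1,0,0,50,0.076,-0.595,0]]}}

```text
clock: 3.83
position: [463.1, 202.6, 209.1]
ee_rot: [0.725, -0.646, 0.164, -0.172]
contact_force: [1.5, -0.9, 0.8]
gripper_width: 0.1
```

Call:
{"fn": "move_arm", "kwargs": {"steps": [[-1,0,0,0,0.015,-0.119,0],[-1,0,0,0,0.03,-0.238,0],[-1,0,0,0,0.046,-0.357,0],[-1,0,0,0,0.046,-0.357,0]]}}

```text
clock: 4.17
position: [490.2, 200.3, 236.8]
ee_rot: [0.696, -0.638, 0.233, -0.231]
contact_force: [2.0, -0.5, 0.9]
gripper_width: -0.3
```

```bash
cat >> h.py <<'E'
def tcpview(tag,half=50,f=6,cams=('top','side'),ctr=None):
    s=readout.read_state(); X=np.array(s['position']); Rt=R.from_quat(s['ee_rot']).as_matrix()
    print({k:np.round(s[k],3).tolist() for k in ('clock','joints','position','ee_rot','contact_force','gripper_width')})
    out=[]
    for n in cams:
        im=snap(n); uv=proj(im,X if ctr is None else ctr)[0]; x0,y0=np.clip((uv-half).astype(int),0,[640-2*half,400-2*half])
        c=cv2.resize(im['frame'][y0:y0+2*half,x0:x0+2*half],(390,390),interpolation=cv2.INTER_CUBIC); k=390/(2*half)
        for d in (0,-19,-73):
            a=(proj(im,X+Rt[:,2]*d)[0]-[x0,y0]+.5)*k; cv2.circle(c,tuple(int(v) for v in a),3,(0,0,255),1)
        print(n,'x0y0',x0,y0,'k',round(k,3)); out.append(c)
    cv2.imwrite(f'pics/{tag}.png',np.hstack(out))
E
python3 -c "
from h import *
tcpview('v1',40)"
```

```text
{'clock': 4.167, 'joints': [0.579, -0.018, -0.982, 1.537, -0.325, -1.927], 'position': [490.227, 200.316, 236.757], 'ee_rot': [0.696, -0.638, 0.233, -0.231], 'contact_force': [1.974, -0.491, 0.877], 'gripper_width': -0.269}
top x0y0 208 188 k 4.875
side x0y0 216 83 k 4.875
```

View pics/v1.png

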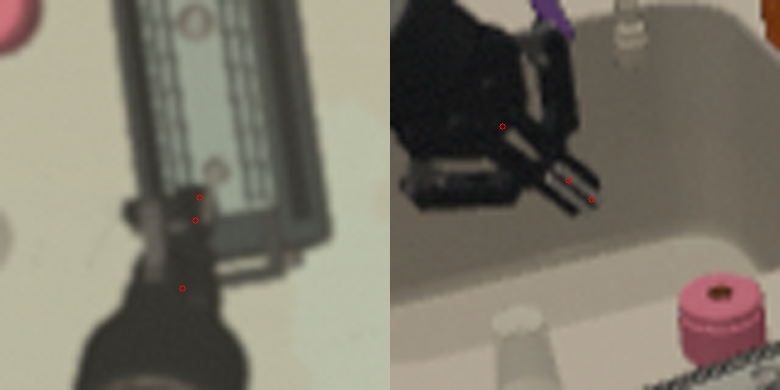

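```bash
cat >> h.py <<'E'
def rel(yawdeg,alpha,roll=0,aim=None,s=None):
    """rotvec from current to tool with azimuth yaw, alpha deg below horizontal. tool y in vertical plane; roll 180 flips"""
    s=s or readout.read_state(); Rc=R.from_quat(s['ee_rot'])
    y=np.radians(yawdeg); a=np.radians(alpha); u=np.array([np.cos(y),np.sin(y),0]); k=np.array([0,0,1.])
    zt=u*np.cos(a)-k*np.sin(a); yt=-(u*np.sin(a)+k*np.cos(a)); xt=np.cross(yt,zt)
    Rt=R.from_matrix(np.c_[xt,yt,zt])*R.from_rotvec([0,0,np.radians(roll)])
    print('rotvec',(Rt*Rc.inv()).as_rotvec().round(3),'pos',np.round(s['position'],1), 'F',np.round(s['contact_force'],1),'w',round(s['gripper_width'],1),'j',np.round(s['joints'],2),'t',s['clock'])
    return Rt
E
python3 -c "
from h import *
rel(7.3,90)"
```

```text
rotvec [-0.037  0.666  0.038] pos [489.6 198.6 235.8] F [ 0.3 -1.1  0.4] w -0.2 j [ 0.58 -0.02 -0.98  1.53 -0.33 -1.92] t 4.2667
```

Call:
{"fn": "move_arm", "kwargs": {"steps": [[-1,-8,2,-20,-0.007,0.12,0.01],[-1,-16,4,-40,-0.014,0.24,0.015],[-1,-24,6,-60,-0.02,0.36,0.02],[-1,-32,8,-80,-0.028,0.48,0.03],[-1,-38,10,-100,-0.034,0.6,0.035]]}}

```text
clock: 4.68
position: [458.3, 206.7, 148.6]
ee_rot: [0.731, -0.661, 0.123, -0.118]
contact_force: [2.3, -1.4, 0.9]
gripper_width: 0.1
```

```bash
python3 -c "
from h import *
rel(7.3,90)"
```

```text
rotvec [-0.015  0.341  0.026] pos [458.3 206.7 148.6] F [ 2.3 -1.4  0.9] w 0.1 j [ 0.84  0.13 -0.82  0.6  -0.45 -1.26] t 4.6833
```

Call:
{"fn": "move_arm", "kwargs": {"steps": [[-1,-2,0,-5,-0.005,0.11,0.01],[-1,-4,1,-10,-0.01,0.22,0.02],[-1,-6,2,-20,-0.015,0.341,0.026],[-1,-7,2,-30,-0.015,0.341,0.026],[-1,-7,2,-40,-0.015,0.341,0.026]]}}

```text
clock: 5.1
position: [455.2, 212.5, 109.5]
ee_rot: [0.751, -0.66, -0.0, -0.003]
contact_force: [0.3, -0.7, 0.2]
gripper_width: 0.1
```

```bash
python3 -c "
from h import *
rel(7.3,90)
tcpview('v2',35)"
```

```text
rotvec [-0.005  0.004 -0.001] pos [455.2 212.5 109.5] F [ 0.3 -0.7  0.2] w 0.1 j [ 0.76  0.31 -0.46 -0.   -0.8  -0.63] t 5.1
{'clock': 5.1, 'joints': [0.76, 0.306, -0.458, -0.001, -0.8, -0.631], 'position': [455.158, 212.491, 109.496], 'ee_rot': [0.751, -0.66, -0.0, -0.003], 'contact_force': [0.329, -0.721, 0.161], 'gripper_width': 0.134}
top x0y0 216 208 k 5.571
side x0y0 213 127 k 5.571
```

View pics/v2.png

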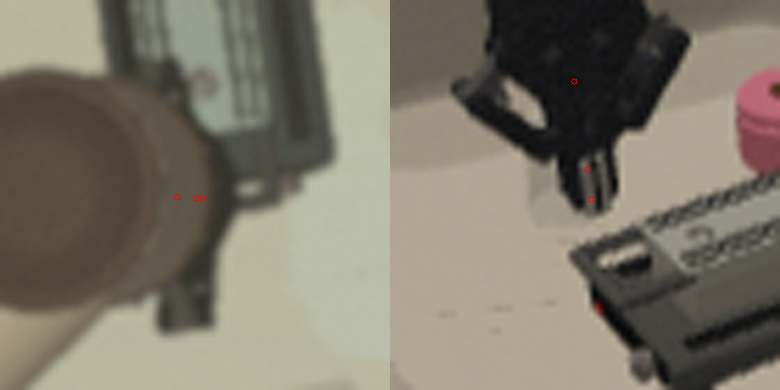

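Call:
{"fn": "move_arm", "kwargs": {"steps": [[-0.3,-4,-4,0,-0.005,0.004,0],[-0.3,-4,-4,0,-0.005,0.004,0],[-0.3,-4,-4,-15,-0.005,0.004,0],[-0.3,-4,-4,-25,-0.005,0.004,0],[-0.3,-4,-4,-35,-0.005,0.004,0]]}}

```text
clock: 5.62
position: [448.8, 203.5, 74.9]
ee_rot: [0.751, -0.66, 0.003, 0.002]
contact_force: [0.6, 0.7, -0.9]
gripper_width: 29.8
```

```bash
python3 -c "
from h import *
rel(7.3,90)
tcpview('v3',35)"
```

```text
rotvec [ 0.007  0.002 -0.   ] pos [448.8 203.5  74.9] F [ 0.6  0.7 -0.9] w 29.8 j [ 0.76  0.35 -0.52  0.01 -0.71 -0.64] t 5.6167
{'clock': 5.617, 'joints': [0.76, 0.345, -0.518, 0.01, -0.71, -0.639], 'position': [448.774, 203.487, 74.869], 'ee_rot': [0.751, -0.66, 0.003, 0.002], 'contact_force': [0.561, 0.67, -0.888], 'gripper_width': 29.797}
top x0y0 222 210 k 5.571
side x0y0 214 138 k 5.571
```

View pics/v3.png

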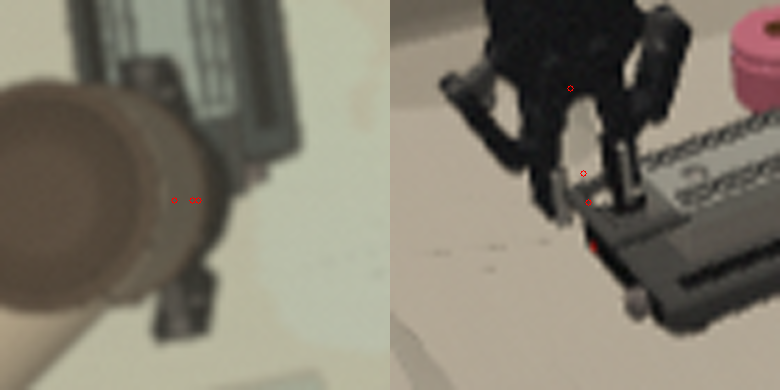

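Call:
{"fn": "move_arm", "kwargs": {"steps": [[-0.3,1,2,-10,0,0,0],[-0.3,1,2,-20,0,0,0],[-0.3,1,2,-30,0,0,0],[-0.3,1,2,-30,0,0,0]]}}

```text
clock: 6.05
position: [449.7, 204.8, 43.2]
ee_rot: [0.751, -0.661, 0.003, 0.004]
contact_force: [-1.0, 0.1, -0.3]
gripper_width: 29.9
```

```bash
python3 -c "
from h import *
tcpview('v4',35)"
```

```text
{'clock': 6.05, 'joints': [0.761, 0.399, -0.543, 0.011, -0.635, -0.643], 'position': [449.666, 204.793, 43.238], 'ee_rot': [0.751, -0.661, 0.003, 0.004], 'contact_force': [-1.029, 0.148, -0.295], 'gripper_width': 29.886}
top x0y0 223 210 k 5.571
side x0y0 215 147 k 5.571
```

View pics/v4.png

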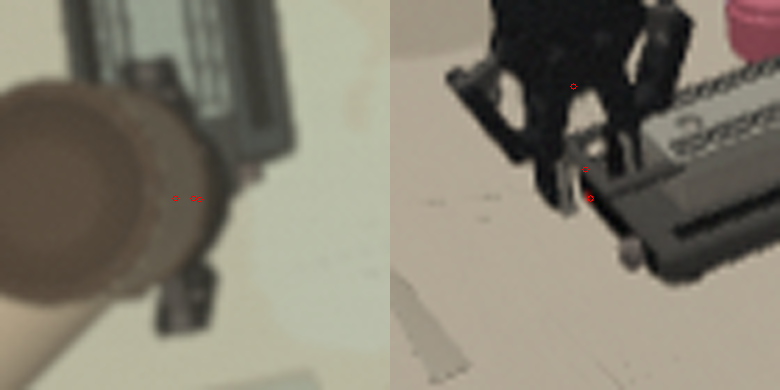

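No contact force, and in the side view the fingers straddle the bar at about (600,170). Closing the gripper.

Call:
{"fn": "move_arm", "kwargs": {"steps": [[-1,0,0,0,0,0,0],[-1,0,0,0,0,0,0],[-1,0,0,0,0,0,0],[-1,0,0,0,0,0,0],[-1,0,0,0,0,0,0]]}}

```text
clock: 6.57
position: [451.0, 205.6, 45.2]
ee_rot: [0.751, -0.661, 0.003, 0.002]
contact_force: [-2.2, 0.8, 6.0]
gripper_width: 8.1
```

Call:
{"fn": "move_arm", "kwargs": {"steps": [[-1,0,0,5,0,0,0],[-1,0,0,10,0,0,0],[-1,0,0,15,0,0,0],[-1,0,0,20,0,0,0],[-1,0,0,20,0,0,0]]}}

```text
clock: 6.98
position: [450.5, 205.1, 65.0]
ee_rot: [0.75, -0.661, 0.003, 0.002]
contact_force: [1.2, 0.1, -3.8]
gripper_width: 7.6
```

```bash
python3 -c "
from h import *
tcpview('v5',45)"
```

```text
{'clock': 6.983, 'joints': [0.76, 0.364, -0.523, 0.011, -0.688, -0.642], 'position': [450.545, 205.056, 64.991], 'ee_rot': [0.75, -0.661, 0.003, 0.002], 'contact_force': [1.178, 0.116, -3.814], 'gripper_width': 7.6}
top x0y0 212 199 k 4.333
side x0y0 204 131 k 4.333
```

View pics/v5.png

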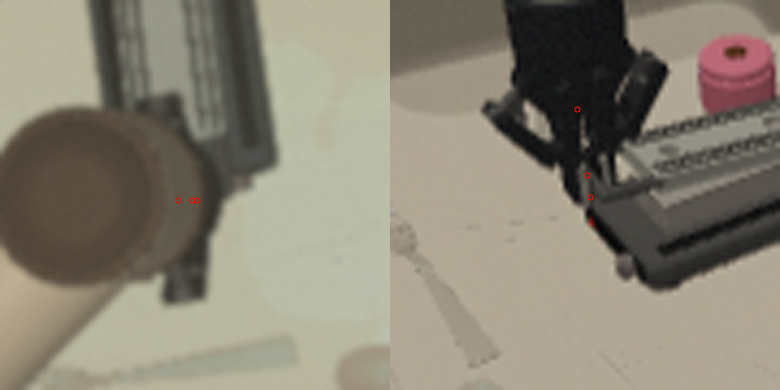

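Call:
{"fn": "move_arm", "kwargs": {"steps": [[-1,0,0,20,0,0,0],[-1,0,0,45,0,0,0],[-1,0,0,70,0,0,0],[-1,0,0,100,0,0,0],[-1,0,0,100,0,0,0]]}}

```text
clock: 7.5
position: [452.4, 206.3, 169.3]
ee_rot: [0.751, -0.661, 0.004, -0.001]
contact_force: [-6.2, -0.9, 3.8]
gripper_width: 8.0
```

```bash
python3 -c "
from h import *
tcpview('v6',55)"
```

```text
{'clock': 7.5, 'joints': [0.76, 0.224, -0.398, 0.01, -0.946, -0.639], 'position': [452.433, 206.275, 169.312], 'ee_rot': [0.751, -0.661, 0.004, -0.001], 'contact_force': [-6.159, -0.901, 3.801], 'gripper_width': 8.028}
top x0y0 195 188 k 3.545
side x0y0 191 91 k 3.545
```

View pics/v6.png

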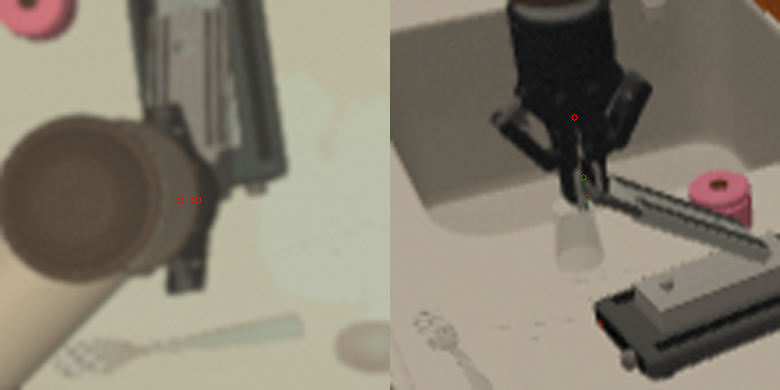

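Call:
{"fn": "move_arm", "kwargs": {"steps": [[-1,20,0,25,0,0,0],[-1,40,0,50,0,0,0],[-1,60,0,75,0,0,0],[-1,80,0,100,0,0,0],[-1,80,0,100,0,0,0]]}}

```text
clock: 8.02
position: [535.5, 206.0, 267.0]
ee_rot: [0.75, -0.661, 0.005, -0.001]
contact_force: [3.2, 0.7, -2.2]
gripper_width: 7.6
```

```bash
python3 -c "
from h import *
tcpview('v7',60)"
```

```text
{'clock': 8.017, 'joints': [0.655, 0.271, -0.073, 0.011, -1.223, -0.533], 'position': [535.473, 206.05, 266.971], 'ee_rot': [0.75, -0.661, 0.005, -0.001], 'contact_force': [3.158, 0.738, -2.197], 'gripper_width': 7.648}
top x0y0 183 148 k 3.25
side x0y0 210 49 k 3.25
```

View pics/v7.png

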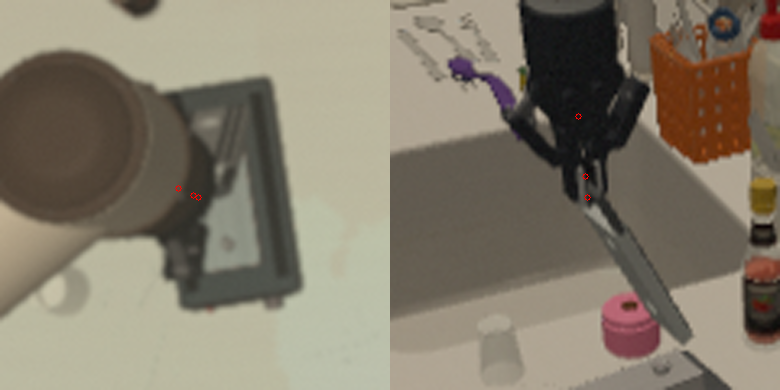

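Call:
{"fn": "move_arm", "kwargs": {"steps": [[-1,0,0,41,0,0,0],[-1,0,0,0,0,0,0],[-1,0,0,41,0,0,0],[-1,0,0,0,0,0,0],[-1,0,0,40,0,0,0]]}}

```text
clock: 8.53
position: [506.0, 190.6, 269.2]
ee_rot: [0.749, -0.661, -0.009, 0.039]
contact_force: [-10.0, -6.0, -25.0]
gripper_width: 7.5
```

```bash
python3 -c "
from h import *
tcpview('v8',60)"
```

```text
{'clock': 8.533, 'joints': [0.659, 0.256, -0.084, -0.003, -1.311, -0.533], 'position': [505.954, 190.593, 269.19], 'ee_rot': [0.749, -0.661, -0.009, 0.039], 'contact_force': [-10.042, -5.965, -24.978], 'gripper_width': 7.48}
top x0y0 190 160 k 3.25
side x0y0 202 53 k 3.25
```

View pics/v8.png

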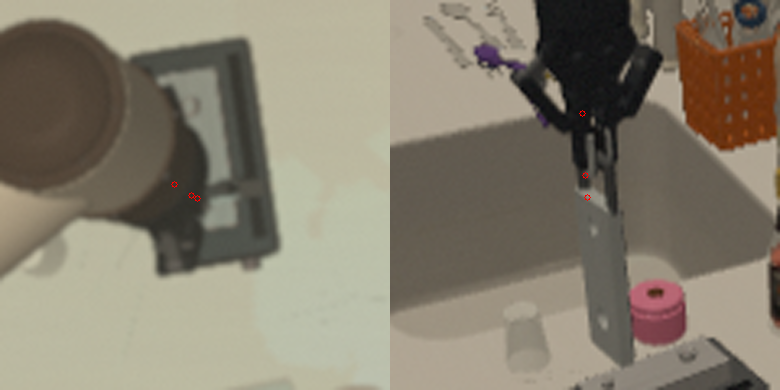

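Call:
{"fn": "move_arm", "kwargs": {"steps": [[-1,0,0,0,0,0,0.1],[-1,0,0,0,0,0,0.2],[-1,0,0,0,0,0,0.3],[-1,0,0,0,0,0,0.4],[-1,0,0,0,0,0,0.5]]}}

```text
clock: 9.05
position: [530.8, 206.5, 303.5]
ee_rot: [0.892, -0.452, 0.003, 0.001]
contact_force: [-0.4, 0.8, -5.1]
gripper_width: 7.3
```

Call:
{"fn": "move_arm", "kwargs": {"steps": [[-1,0,0,0,0,0,0.11],[-1,0,0,0,0,0,0.22],[-1,0,0,0,0,0,0.33],[-1,0,0,0,0,0,0.44],[-1,0,0,0,0,0,0.55]]}}

```text
clock: 9.47
position: [530.9, 206.4, 303.5]
ee_rot: [0.981, -0.193, 0.004, -0.001]
contact_force: [0.5, 0.6, -5.4]
gripper_width: 7.9
```

Call:
{"fn": "move_arm", "kwargs": {"steps": [[-1,0,0,0,0,0,0.11],[-1,0,0,0,0,0,0.22],[-1,0,0,0,0,0,0.33],[-1,0,0,0,0,0,0.44],[-1,0,0,0,0,0,0.55]]}}

```text
clock: 9.88
position: [530.8, 206.5, 303.5]
ee_rot: [0.997, 0.081, 0.004, -0.002]
contact_force: [0.6, -0.8, -3.7]
gripper_width: 7.6
```

```bash
python3 -c "
from h import *
rel(7.3,90,180)
tcpview('v9',60)"
```

```text
rotvec [-0.01   0.004  1.537] pos [530.8 206.5 303.5] F [ 0.6 -0.8 -3.7] w 7.6 j [ 0.66  0.24 -0.02  0.   -1.3   1.08] t 9.8833
{'clock': 9.883, 'joints': [0.656, 0.243, -0.016, 0.002, -1.303, 1.076], 'position': [530.845, 206.456, 303.528], 'ee_rot': [0.997, 0.081, 0.004, -0.002], 'contact_force': [0.599, -0.764, -3.722], 'gripper_width': 7.558}
top x0y0 180 148 k 3.25
side x0y0 207 37 k 3.25
```

View pics/v9.png

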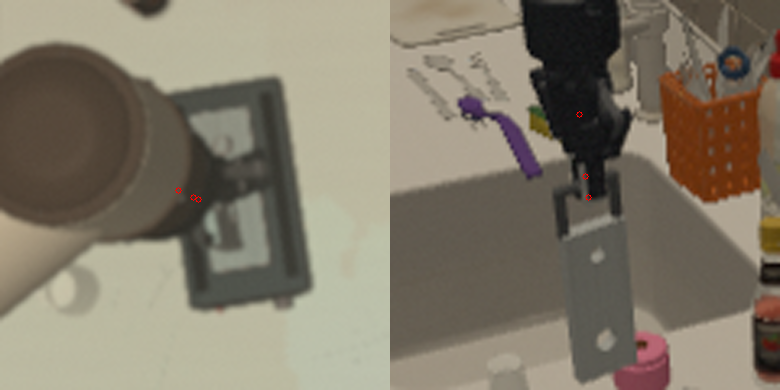

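Call:
{"fn": "move_arm", "kwargs": {"steps": [[-1,0,0,0,0,0,0.11],[-1,0,0,0,0,0,0.22],[-1,0,0,0,0,0,0.33],[-1,0,0,0,0,0,0.44],[-1,0,0,0,0,0,0.55]]}}

```text
clock: 10.4
position: [530.8, 206.0, 303.9]
ee_rot: [0.938, 0.347, 0.004, -0.002]
contact_force: [-0.4, 1.4, -4.8]
gripper_width: 7.8
```

Call:
{"fn": "move_arm", "kwargs": {"steps": [[-1,0,0,0,0,0,0.11],[-1,0,0,0,0,0,0.22],[-1,0,0,0,0,0,0.33],[-1,0,0,0,0,0,0.44],[-1,0,0,0,0,0,0.55]]}}

```text
clock: 10.82
position: [530.8, 206.0, 303.9]
ee_rot: [0.809, 0.588, 0.004, -0.003]
contact_force: [-0.1, -0.0, -3.8]
gripper_width: 7.8
```

Call:
{"fn": "move_arm", "kwargs": {"steps": [[-1,0,0,0,0,0,0.11],[-1,0,0,0,0,0,0.22],[-1,0,0,0,0,0,0.33],[-1,0,0,0,0,0,0.43],[-1,0,0,0,0,0,0.43]]}}

```text
clock: 11.23
position: [530.8, 205.8, 303.9]
ee_rot: [0.666, 0.746, 0.003, -0.004]
contact_force: [-0.5, 0.4, -5.1]
gripper_width: 7.7
```

```bash
python3 -c "
from h import *
rel(7.3,90,180)
tcpview('v10',60)
p=snap('top','top10')
z=p['frame'][150:260,215:325]; cv2.imwrite('pics/z10.png',cv2.resize(z,None,fx=5,fy=5,interpolation=cv2.INTER_CUBIC))"
```

```text
rotvec [-0.009 -0.001  0.013] pos [530.8 205.8 303.9] F [-0.5  0.4 -5.1] w 7.7 j [ 0.65  0.25 -0.01 -0.01 -1.31  2.61] t 11.2333
{'clock': 11.233, 'joints': [0.65, 0.246, -0.007, -0.008, -1.313, 2.608], 'position': [530.807, 205.843, 303.886], 'ee_rot': [0.666, 0.746, 0.003, -0.004], 'contact_force': [-0.488, 0.426, -5.064], 'gripper_width': 7.71}
top x0y0 180 148 k 3.25
side x0y0 207 37 k 3.25
```

View pics/v10.png

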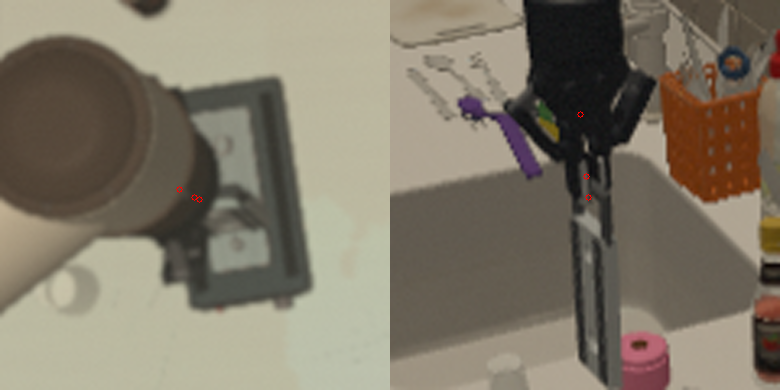

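View pics/z10.png

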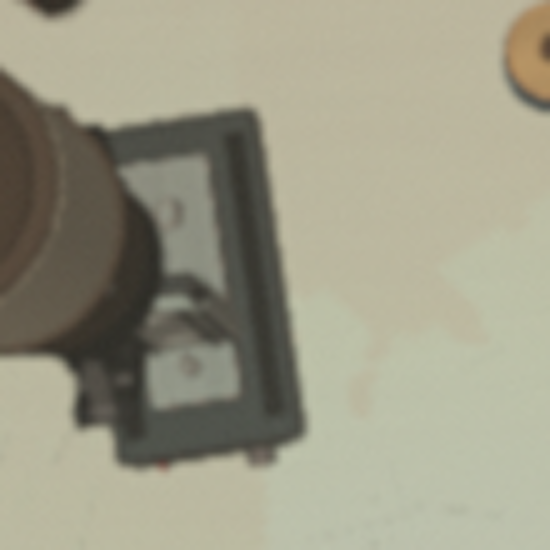

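```bash
cat > plan.py <<'E'
from h import *
def wp(S,yaw,c,beta,alpha,lat=0):
    b=np.radians(beta); a=np.radians(alpha); u=np.array([np.cos(yaw),np.sin(yaw),0]); k=np.array([0,0,1.]); l=np.cross(k,u)
    s=c-188*np.cos(b)+8*np.sin(b); z=55+188*np.sin(b)+8*np.cos(b)
    bar=np.array([S[0],S[1],0])+u*s+k*z+l*lat
    return bar, bar+19*(np.cos(a)*u-np.sin(a)*k)
E
python3 - <<'E'
from plan import *
p=snap('top')
Z=lambda a:(np.array(a)+.5)/5-.5+[215,150]
P=unproj(p,Z([(172,212),(192,364)]),62); print(P.round(1)); d=P[0]-P[1]; yaw=np.arctan2(d[1],d[0]); print(np.linalg.norm(d),yaw)
u=np.array([np.cos(yaw),np.sin(yaw),0]); print('seat',(P[0]-38*u).round(1),(P[1]+50*u).round(1))
S=[563.5,223];yaw=.128
for c,b,al in [(54,65,65),(57,55,65),(61,45,65),(69,30,65),(74,20,65),(75,10,70),(75,4,70),(75,0,70)]:
    print(c,b,al,*[x.round(0) for x in wp(S,yaw,c,b,al)])
E
```

```text
[[601.7 227.3  62. ]
 [514.3 216.4  62. ]]
88.06381437148136 0.12359462282343833
seat [564.  222.6  62. ] [564.  222.6  62. ]
54 65 65 [545. 221. 229.] [553. 222. 212.]
57 55 65 [520. 217. 214.] [528. 218. 196.]
61 45 65 [498. 215. 194.] [506. 216. 176.]
69 30 65 [474. 212. 156.] [482. 213. 139.]
74 20 65 [464. 210. 127.] [472. 211. 110.]
75 10 70 [456. 209.  96.] [462. 210.  78.]
75 4 70 [452. 209.  76.] [459. 210.  58.]
75 0 70 [451. 209.  63.] [458. 209.  45.]
```

Call:
{"fn": "move_arm", "kwargs": {"steps": [[-1,5,4,-5,0.012,-0.1,0],[-1,10,8,-10,0.025,-0.2,0],[-1,15,12,-20,0.038,-0.3,0.0],[-1,20,16,-30,0.05,-0.4,0],[-1,22,19,-35,0.055,-0.43,0]]}}

```text
clock: 11.85
position: [548.7, 222.2, 265.3]
ee_rot: [0.649, 0.73, 0.163, 0.138]
contact_force: [-1.2, -0.8, -5.7]
gripper_width: 7.4
```

```bash
python3 -c "
from h import *
rel(7.2,65,180)
tcpview('v11',60)"
```

```text
rotvec [-0.01  -0.008  0.006] pos [548.7 222.2 265.3] F [-1.2 -0.8 -5.7] w 7.4 j [ 0.76  0.12 -0.48  0.41 -0.66  2.21] t 11.85
{'clock': 11.85, 'joints': [0.763, 0.116, -0.484, 0.409, -0.655, 2.208], 'position': [548.711, 222.162, 265.339], 'ee_rot': [0.649, 0.73, 0.163, 0.138], 'contact_force': [-1.227, -0.762, -5.699], 'gripper_width': 7.43}
top x0y0 176 143 k 3.25
side x0y0 212 46 k 3.25
```

View pics/v11.png

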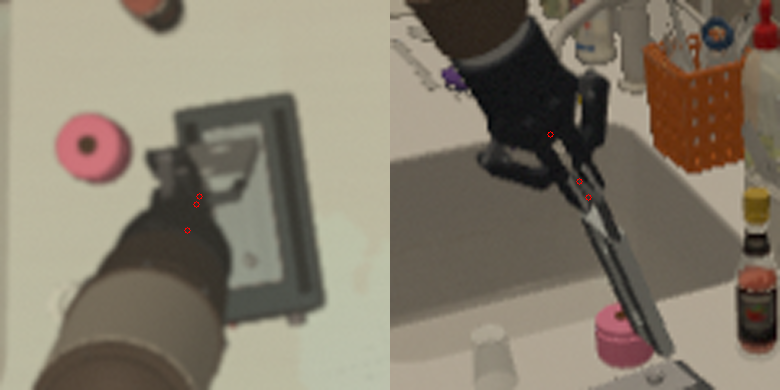

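Call:
{"fn": "move_arm", "kwargs": {"steps": [[-1,2,0,-10,0,0,0],[-1,4,0,-20,0,0,0],[-1,6,0,-30,0,0,0],[-1,7,0,-40,0,0,0],[-1,7,0,-45,0,0,0]]}}

```text
clock: 12.37
position: [560.5, 224.2, 224.2]
ee_rot: [0.65, 0.729, 0.164, 0.138]
contact_force: [-0.0, -0.7, -5.7]
gripper_width: 7.8
```

```bash
python3 -c "
from h import *
rel(7.2,65,180)
tcpview('v12',55,ctr=np.array([575,224,100]))"
```

```text
rotvec [-0.012 -0.006  0.008] pos [560.5 224.2 224.2] F [-0.  -0.7 -5.7] w 7.8 j [ 0.74  0.17 -0.55  0.48 -0.54  2.14] t 12.3667
{'clock': 12.367, 'joints': [0.739, 0.171, -0.548, 0.477, -0.536, 2.144], 'position': [560.543, 224.158, 224.201], 'ee_rot': [0.65, 0.729, 0.164, 0.138], 'contact_force': [-0.005, -0.727, -5.675], 'gripper_width': 7.827}
top x0y0 192 144 k 3.545
side x0y0 229 97 k 3.545
```

View pics/v12.png

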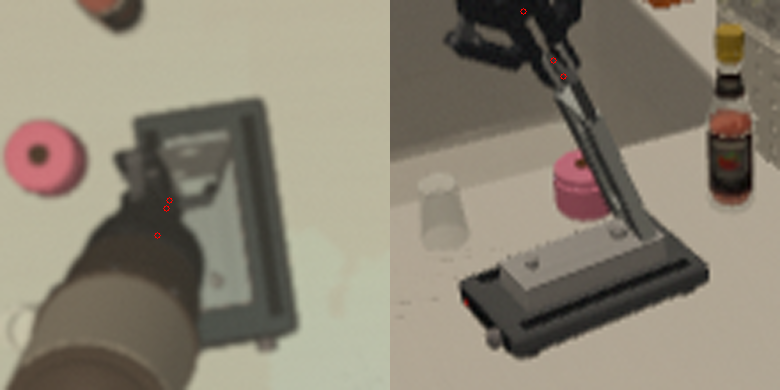

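Run:
```python
from h import *
p=snap('top'); q=snap('side')
a=cv2.resize(p['frame'][165:225,225:285],(560,560),interpolation=cv2.INTER_CUBIC);b=cv2.resize(q['frame'][135:195,260:330][:, :60],(560,560),interpolation=cv2.INTER_CUBIC)
cv2.imwrite('pics/v13a.png',a);cv2.imwrite('pics/v13b.png',b)
```

```text
(no output)
```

View pics/v13a.png

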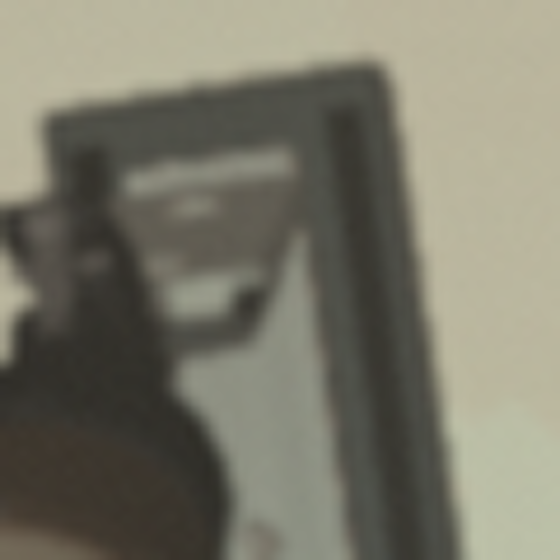

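View pics/v13b.png

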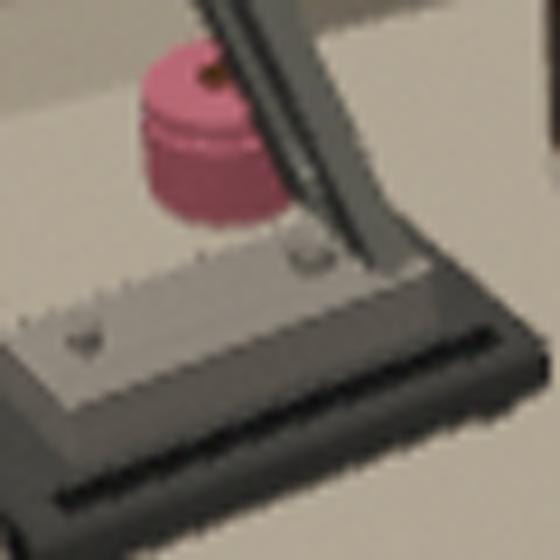

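Call:
{"fn": "move_arm", "kwargs": {"steps": [[-1,-2,0,-6,0,0,0],[-1,-5,-1,-12,0,0,0],[-1,-12,-2,-17,0,0,0],[-1,-20,-3,-22,0,0,0],[-1,-28,-4,-28,0,0,0]]}}

```text
clock: 12.98
position: [537.8, 227.8, 210.5]
ee_rot: [0.645, 0.729, 0.179, 0.141]
contact_force: [-14.6, -0.1, 33.3]
gripper_width: 7.6
```

```bash
python3 -c "
from h import *
rel(7.2,65,180)
tcpview('v14',55,ctr=np.array([565,224,100]))"
```

```text
rotvec [-0.029  0.019 -0.003] pos [537.8 227.8 210.5] F [-14.6  -0.1  33.3] w 7.6 j [ 0.76  0.14 -0.67  0.6  -0.44  2.  ] t 12.9833
{'clock': 12.983, 'joints': [0.756, 0.142, -0.667, 0.605, -0.438, 1.998], 'position': [537.768, 227.751, 210.454], 'ee_rot': [0.645, 0.729, 0.179, 0.141], 'contact_force': [-14.639, -0.05, 33.309], 'gripper_width': 7.57}
top x0y0 192 148 k 3.545
side x0y0 226 98 k 3.545
```

View pics/v14.png

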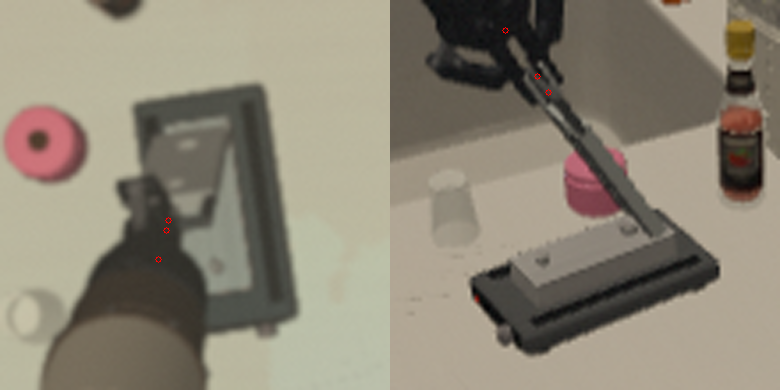

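Call:
{"fn": "move_arm", "kwargs": {"steps": [[-1,-8,-1,3,0,0,0],[-1,-14,-2,1,0,0,0],[-1,-19,-2,-5,0,0,0],[-1,-23,-3,-11,0,0,0],[-1,-27,-4,-16,0,0,0]]}}

```text
clock: 13.5
position: [505.2, 218.3, 182.7]
ee_rot: [0.648, 0.73, 0.168, 0.138]
contact_force: [-2.6, 1.1, 1.3]
gripper_width: 7.7
```

```bash
python3 -c "
from h import *
rel(7.2,65,180)
tcpview('v15',55,ctr=np.array([565,224,100]))"
```

```text
rotvec [-0.016 -0.     0.002] pos [505.2 218.3 182.7] F [-2.6  1.1  1.3] w 7.7 j [ 0.77  0.12 -0.79  0.71 -0.38  1.86] t 13.5
{'clock': 13.5, 'joints': [0.766, 0.125, -0.786, 0.714, -0.38, 1.864], 'position': [505.195, 218.31, 182.724], 'ee_rot': [0.648, 0.73, 0.168, 0.138], 'contact_force': [-2.574, 1.074, 1.283], 'gripper_width': 7.708}
top x0y0 192 148 k 3.545
side x0y0 226 98 k 3.545
```

View pics/v15.png

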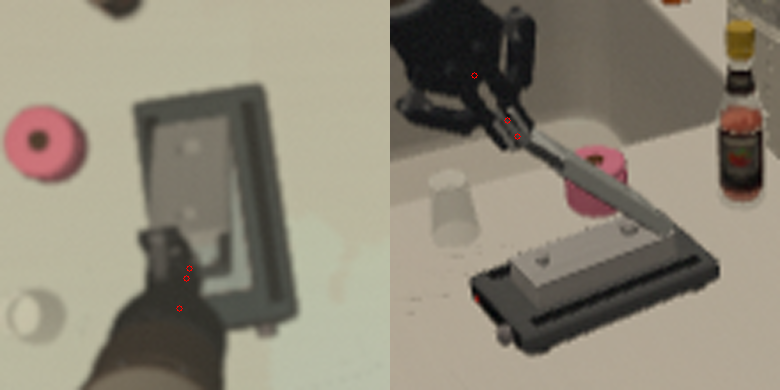

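Call:
{"fn": "move_arm", "kwargs": {"steps": [[-1,-4,0,-8,0,0,0],[-1,-7,-1,-16,0,0,0],[-1,-11,-1,-24,0,0,0],[-1,-15,-2,-31,0,0,0],[-1,-19,-2,-38,0,0,0]]}}

```text
clock: 14.02
position: [484.9, 215.1, 142.2]
ee_rot: [0.648, 0.73, 0.165, 0.137]
contact_force: [0.1, 0.2, 0.5]
gripper_width: 7.5
```

```bash
python3 -c "
from h import *
rel(7.2,65,180)
tcpview('v16',55,ctr=np.array([565,224,100]))"
```

```text
rotvec [-0.013 -0.005  0.004] pos [484.9 215.1 142.2] F [0.1 0.2 0.5] w 7.5 j [ 0.66  0.15 -0.95  1.14 -0.23  1.51] t 14.0167
{'clock': 14.017, 'joints': [0.66, 0.146, -0.945, 1.142, -0.227, 1.509], 'position': [484.934, 215.121, 142.204], 'ee_rot': [0.648, 0.73, 0.165, 0.137], 'contact_force': [0.147, 0.24, 0.514], 'gripper_width': 7.535}
top x0y0 192 148 k 3.545
side x0y0 226 98 k 3.545
```

View pics/v16.png

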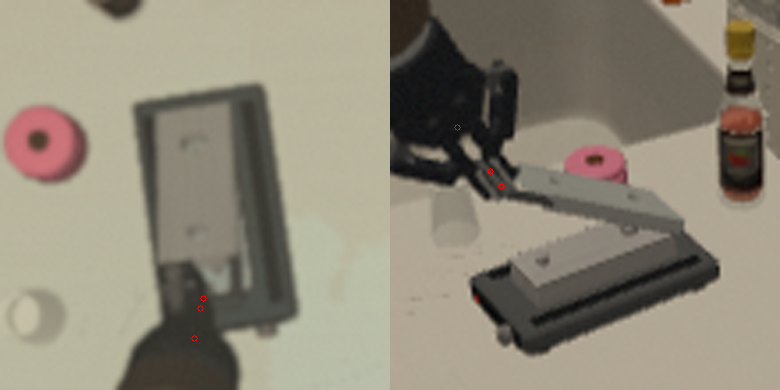

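Call:
{"fn": "move_arm", "kwargs": {"steps": [[-1,-2,0,-1,-0.012,0.1,0],[-1,-4,0,-1,-0.024,0.2,0],[-1,-6,-1,-2,-0.036,0.3,0],[-1,-8,-1,-2,-0.048,0.4,0],[-1,-8,-1,-2,-0.053,0.44,0]]}}

```text
clock: 14.53
position: [479.3, 210.9, 140.9]
ee_rot: [0.667, 0.739, 0.065, 0.066]
contact_force: [4.6, -4.7, -1.0]
gripper_width: 7.7
```

```bash
python3 -c "
from h import *
rel(7.2,90,180)
tcpview('v17',55,ctr=np.array([565,224,100]))"
```

```text
rotvec [-0.011  0.185  0.024] pos [479.3 210.9 140.9] F [ 4.6 -4.7 -1. ] w 7.7 j [ 0.79  0.23 -0.57  0.21 -0.65  2.29] t 14.5333
{'clock': 14.533, 'joints': [0.793, 0.226, -0.567, 0.207, -0.651, 2.293], 'position': [479.29, 210.863, 140.945], 'ee_rot': [0.667, 0.739, 0.065, 0.066], 'contact_force': [4.555, -4.725, -0.969], 'gripper_width': 7.668}
top x0y0 192 148 k 3.545
side x0y0 226 98 k 3.545
```

View pics/v17.png

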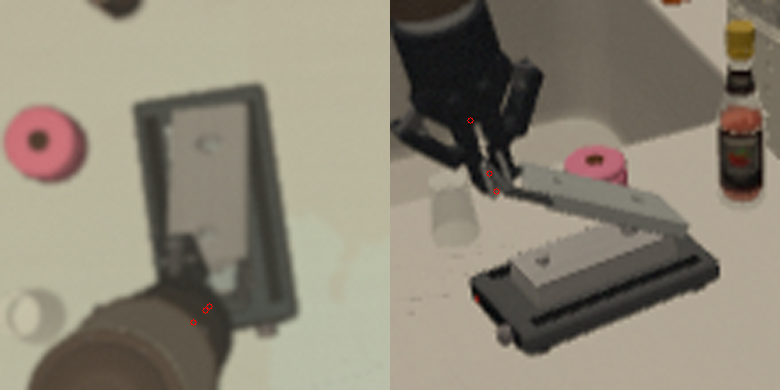

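Call:
{"fn": "move_arm", "kwargs": {"steps": [[-1,-1,1,0,-0.004,0.06,0.01],[-1,-2,2,0,-0.008,0.12,0.02],[-1,-2,3,0,-0.011,0.185,0.024],[-1,-2,3,0,-0.011,0.185,0.024],[-1,-2,3,0,-0.011,0.185,0.024]]}}

```text
clock: 15.05
position: [481.3, 212.0, 141.1]
ee_rot: [0.662, 0.749, 0.003, 0.005]
contact_force: [3.0, -0.4, -3.4]
gripper_width: 7.6
```

```bash
python3 -c "
from h import *
rel(7.2,90,180)
tcpview('v18',55,ctr=np.array([565,224,100]))"
```

```text
rotvec [0.003 0.012 0.003] pos [481.3 212.  141.1] F [ 3.  -0.4 -3.4] w 7.6 j [ 0.73  0.3  -0.37  0.01 -0.89  2.53] t 15.05
{'clock': 15.05, 'joints': [0.73, 0.3, -0.373, 0.013, -0.89, 2.527], 'position': [481.321, 212.01, 141.126], 'ee_rot': [0.662, 0.749, 0.003, 0.005], 'contact_force': [2.987, -0.393, -3.434], 'gripper_width': 7.564}
top x0y0 192 148 k 3.545
side x0y0 226 98 k 3.545
```

View pics/v18.png

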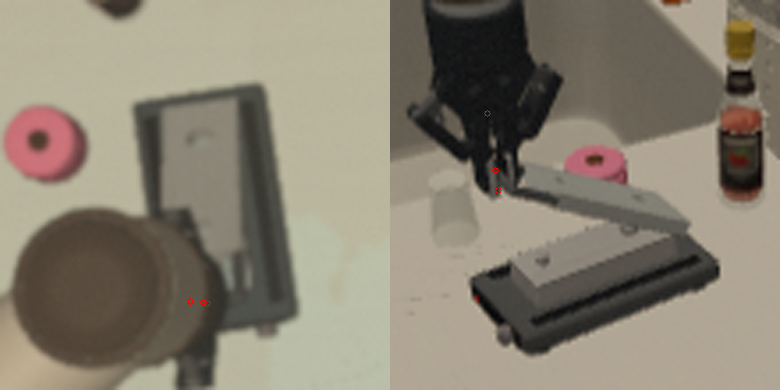

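Call:
{"fn": "move_arm", "kwargs": {"steps": [[-1,-6,1,-3,0,0,0],[-1,-9,1,-10,0,0,0],[-1,-12,1,-16,0,0,0],[-1,-15,1,-22,0,0,0],[-1,-18,1,-28,0,0,0]]}}

```text
clock: 15.57
position: [460.1, 212.8, 112.5]
ee_rot: [0.662, 0.75, 0.0, 0.003]
contact_force: [-2.9, -1.1, 1.4]
gripper_width: 7.9
```

```bash
python3 -c "
from h import *
rel(7.2,90,180)
tcpview('v19',55,ctr=np.array([565,224,100]))"
```

```text
rotvec [0.004 0.005 0.001] pos [460.1 212.8 112.5] F [-2.9 -1.1  1.4] w 7.9 j [ 0.76  0.31 -0.45  0.01 -0.81  2.5 ] t 15.5667
{'clock': 15.567, 'joints': [0.758, 0.31, -0.446, 0.008, -0.814, 2.502], 'position': [460.09, 212.782, 112.507], 'ee_rot': [0.662, 0.75, 0.0, 0.003], 'contact_force': [-2.867, -1.058, 1.385], 'gripper_width': 7.905}
top x0y0 192 148 k 3.545
side x0y0 226 98 k 3.545
```

View pics/v19.png

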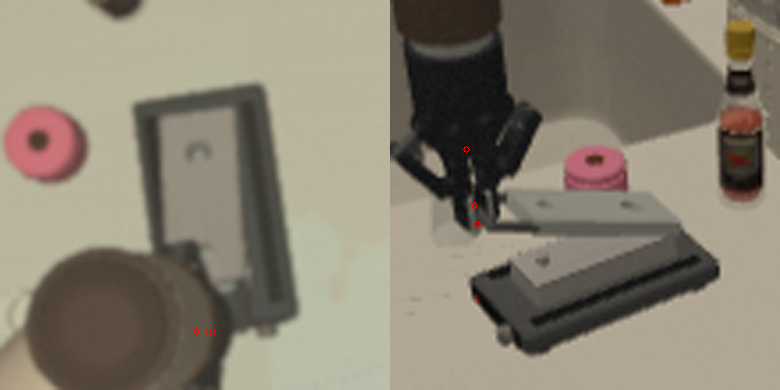

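Call:
{"fn": "move_arm", "kwargs": {"steps": [[-1,-1,0,-7,0,0,0],[-1,-2,0,-14,0,0,0],[-1,-3,0,-21,0,0,0],[-1,-4,0,-28,0,0,0],[-1,-4,0,-35,0,0,0]]}}

```text
clock: 16.08
position: [457.6, 213.5, 77.6]
ee_rot: [0.662, 0.75, 0.001, 0.003]
contact_force: [-2.6, -1.4, 0.6]
gripper_width: 7.8
```

```bash
python3 -c "
from h import *
rel(7.2,90,180)
tcpview('v20',40,ctr=np.array([545,220,70]))"
```

```text
rotvec [0.002 0.007 0.001] pos [457.6 213.5  77.6] F [-2.6 -1.4  0.6] w 7.8 j [ 0.76  0.36 -0.49  0.01 -0.72  2.5 ] t 16.0833
{'clock': 16.083, 'joints': [0.762, 0.356, -0.49, 0.009, -0.721, 2.496], 'position': [457.614, 213.549, 77.571], 'ee_rot': [0.662, 0.75, 0.001, 0.003], 'contact_force': [-2.647, -1.381, 0.583], 'gripper_width': 7.8}
top x0y0 211 171 k 4.875
side x0y0 237 124 k 4.875
```

View pics/v20.png

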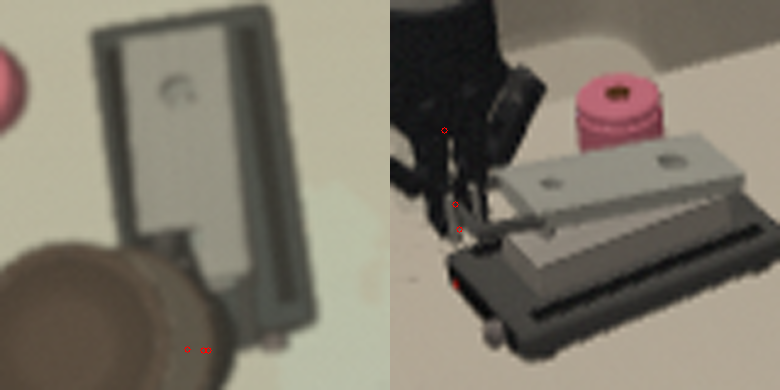

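Run:
```python
from h import *
p=snap('top'); q=snap('side')
a=cv2.resize(p['frame'][172:222,225:275],(390,390),interpolation=cv2.INTER_LANCZOS4);b=cv2.resize(q['frame'][145:185,255:315],(585,390),interpolation=cv2.INTER_LANCZOS4)
a=cv2.convertScaleAbs(a,alpha=1.6,beta=-60);b=cv2.convertScaleAbs(b,alpha=1.6,beta=-60)
cv2.imwrite('pics/v21.png',np.hstack([a,b])[:, :800])
S=np.array([564,222.6,0]);u=np.array([np.cos(.124),np.sin(.124),0])
for s,z in ((38,55),(38,67),(38,71),(-50,67),(-50,71)):
    X=S+u*s+[0,0,z]; print(s,z,((proj(p,X)[0]-[225,172]+.5)*7.8).round(),((proj(q,X)[0]-[255,145]+.5)*9.75+[390,0]).round())
```

```text
38 55 [194. 162.] [768. 173.]
38 67 [189. 158.] [766. 143.]
38 71 [187. 157.] [766. 132.]
-50 67 [220. 396.] [525. 230.]
-50 71 [218. 395.] [524. 220.]
```

View pics/v21.png

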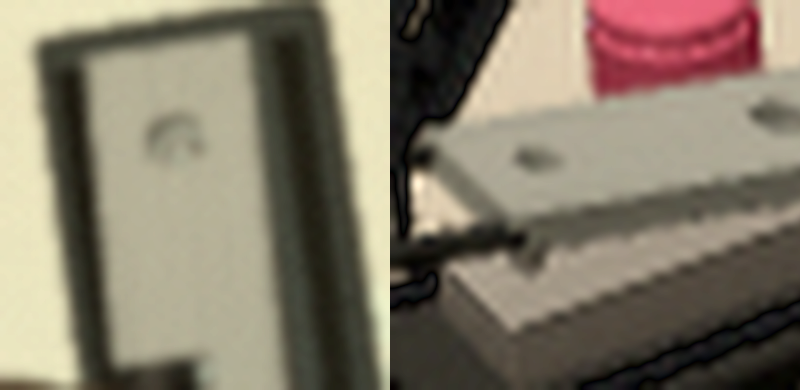

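Call:
{"fn": "move_arm", "kwargs": {"steps": [[-1,-2,-1,1,0,0,0],[-1,-4,-2,0,0,0,0],[-1,-5,-2,-3,0,0,0],[-1,-6,-2,-8,0,0,0],[-1,-6,-2,-13,0,0,0]]}}

```text
clock: 16.7
position: [452.0, 211.9, 65.6]
ee_rot: [0.662, 0.75, 0.002, 0.003]
contact_force: [-0.8, 0.0, 0.0]
gripper_width: 7.4
```

```bash
cat > pv.py <<'E'
from h import *
import sys
def pv(tag):
    rel(7.2,90,180)
    p=snap('top'); q=snap('side')
    a=cv2.resize(p['frame'][172:222,225:275],(390,390),interpolation=cv2.INTER_LANCZOS4);b=cv2.resize(q['frame'][145:185,255:315],(585,390),interpolation=cv2.INTER_LANCZOS4)
    a=cv2.convertScaleAbs(a,alpha=1.6,beta=-60);b=cv2.convertScaleAbs(b,alpha=1.6,beta=-60)
    cv2.imwrite(f'pics/{tag}.png',np.hstack([a,b])[:, :800])
pv(sys.argv[1])
E
python3 pv.py v22
```

```text
rotvec [0.001 0.008 0.001] pos [452.  211.9  65.6] F [-0.8  0.   0. ] w 7.4 j [ 0.77  0.37 -0.52  0.01 -0.68  2.49] t 16.7
```

View pics/v22.png

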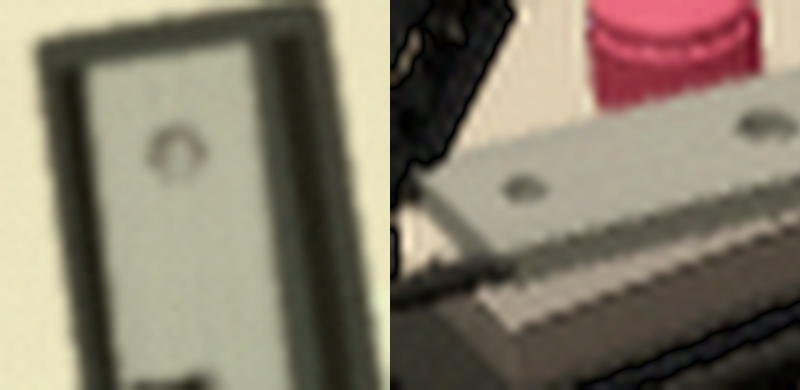

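Call:
{"fn": "move_arm", "kwargs": {"steps": [[-1,0,0,-4,0,0,0],[-1,0,0,-8,0,0,0],[-1,0,0,-11,0,0,0],[-1,0,0,-14,0,0,0],[-1,0,0,-14,0,0,0]]}}

```text
clock: 17.22
position: [450.6, 210.7, 50.3]
ee_rot: [0.662, 0.75, -0.0, 0.003]
contact_force: [-1.7, 0.3, -1.5]
gripper_width: 7.8
```

```bash
python3 pv.py v23
```

```text
rotvec [0.004 0.004 0.002] pos [450.6 210.7  50.3] F [-1.7  0.3 -1.5] w 7.8 j [ 0.77  0.39 -0.53  0.01 -0.65  2.49] t 17.2167
```

View pics/v23.png

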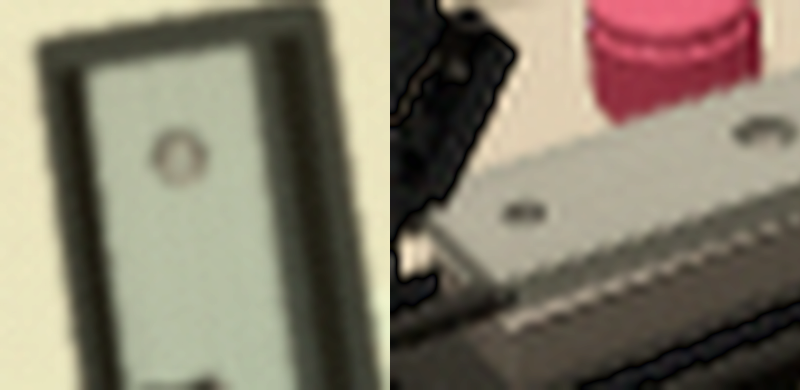

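Call:
{"fn": "move_arm", "kwargs": {"steps": [[-1,0,0,-3,0,0,0],[-1,0,0,-5,0,0,0],[-1,0,0,-7,0,0,0],[-1,0,0,-8,0,0,0],[-1,0,0,-8,0,0,0]]}}

```text
clock: 17.73
position: [451.5, 211.4, 44.3]
ee_rot: [0.662, 0.75, 0.001, 0.003]
contact_force: [-5.4, -1.1, 6.8]
gripper_width: 7.6
```

```bash
python3 pv.py v24
```

```text
rotvec [0.003 0.007 0.001] pos [451.5 211.4  44.3] F [-5.4 -1.1  6.8] w 7.6 j [ 0.77  0.4  -0.54  0.01 -0.63  2.49] t 17.7333
```

View pics/v24.png

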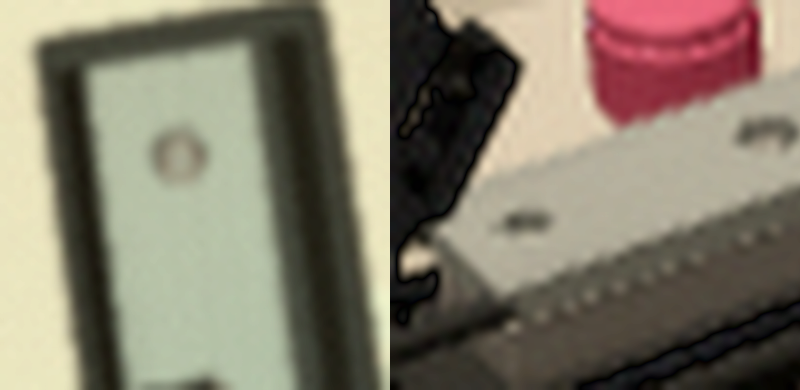

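Call:
{"fn": "move_arm", "kwargs": {"steps": [[-0.3,0,0,1,0,0,0],[-0.3,0,0,1,0,0,0],[-0.3,0,0,1,0,0,0],[-0.3,0,0,15,0,0,0],[-0.3,0,0,35,0,0,0]]}}

```text
clock: 18.25
position: [450.9, 210.8, 77.2]
ee_rot: [0.662, 0.75, -0.001, 0.003]
contact_force: [0.0, 0.8, -0.3]
gripper_width: 29.8
```

Call:
{"fn": "move_arm", "kwargs": {"steps": [[-0.3,0,0,30,0,0,0],[-0.3,0,0,70,0,0,0],[-0.3,0,-40,100,0,0,0],[-0.3,0,-80,110,0,0,0],[-0.3,0,-120,110,0,0,0]]}}

```text
clock: 18.67
position: [453.7, 97.3, 191.7]
ee_rot: [0.661, 0.751, 0.005, 0.005]
contact_force: [1.3, -0.9, -0.8]
gripper_width: 30.0
```

Run:
```python
from h import *
rel(7.2,90,180)
p=snap('top','top25'); q=snap('side','side25')
cv2.imwrite('pics/v25.png',np.hstack([cv2.resize(p['frame'][165:250,220:290],None,fx=5,fy=5,interpolation=cv2.INTER_CUBIC),cv2.resize(q['frame'][135:220,240:325],None,fx=5,fy=5,interpolation=cv2.INTER_CUBIC)]))
```

```text
rotvec [-0.001  0.014 -0.002] pos [453.7  97.3 191.7] F [ 1.3 -0.9 -0.8] w 30.0 j [ 0.57  0.14 -0.44  0.01 -0.98  2.7 ] t 18.6667
```

View pics/v25.png

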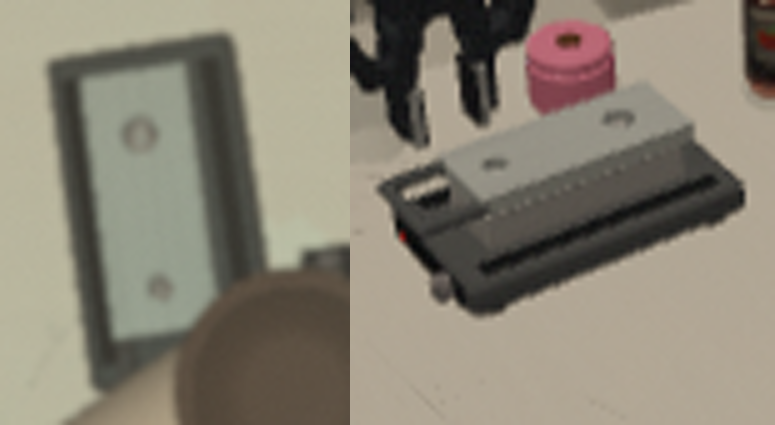

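View pics/top25.png

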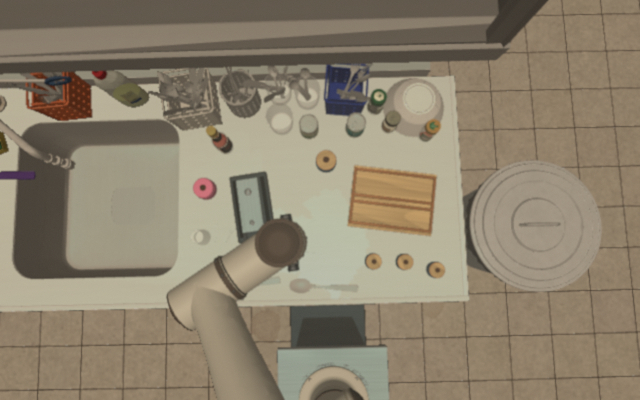

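Run:
```python
from h import *
from scipy.optimize import least_squares
p=snap('top'); q=snap('side')
f=p['frame'][155:245,340:450]; cv2.imwrite('pics/rk.png',cv2.resize(f,None,fx=7,fy=6.5,interpolation=cv2.INTER_CUBIC))
cv2.imwrite('pics/rk.png',cv2.resize(f,None,fx=6.5,fy=6.5,interpolation=cv2.INTER_CUBIC))
f=q['frame'][215:320,290:410]; cv2.imwrite('pics/rks.png',cv2.resize(f,None,fx=5.5,fy=5.5,interpolation=cv2.INTER_CUBIC))
```

```text
(no output)
```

View pics/rk.png

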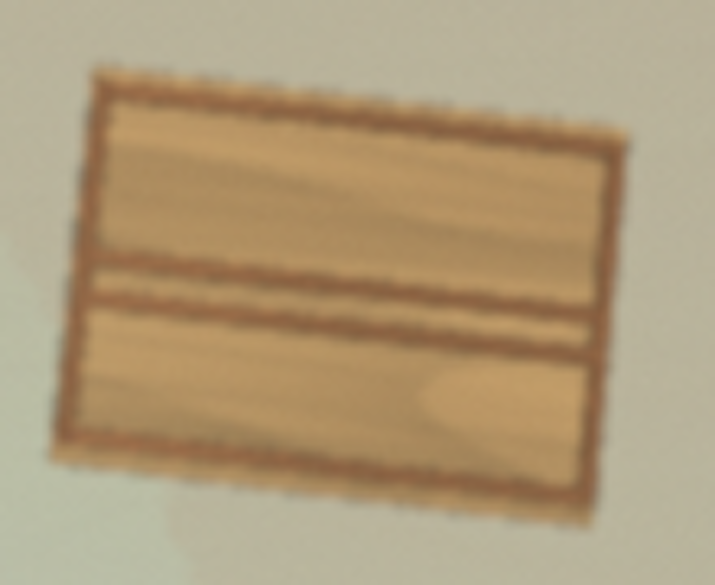

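View pics/rks.png

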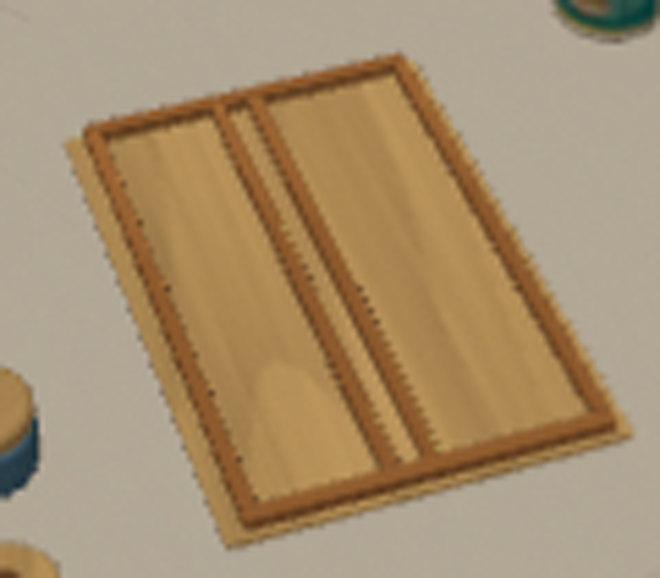

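Run:
```python
from h import *
from scipy.optimize import least_squares
p=snap('top'); q=snap('side')
T=lambda a:(np.array(a)+.5)/6.5-.5+[340,155]
Sd=lambda a:(np.array(a)+.5)/5.5-.5+[290,215]
C=[(93,125),(93,-125),(-93,-125),(-93,125)]
tp=T([(95,68),(628,133),(590,525),(50,462)]); sp=Sd([(405,55),(632,432),(230,548),(67,143)])
for im,px,n in ((p,tp,'top'),(q,sp,'side')):
    def res(v):
        c,s=np.cos(v[2]),np.sin(v[2]); X=np.array([[v[0]+c*a-s*b,v[1]+s*a+c*b,6] for a,b in C]); return (proj(im,X)-px).ravel()
    m=slice(0,8) if n=='top' else slice(2,8)
    r=least_squares(lambda v:res(v)[m],[575,-195,-.1]); v=r.x; print(n,v.round(3),r.fun.round(1))
    if n=='top': V=v
c,s=np.cos(V[2]),np.sin(V[2]); Rm=np.array([[c,s],[-s,c]])
L=dict(far=[(105,88),(610,148)],fmid=[(95,260),(590,318)],nmid=[(90,298),(588,355)],near=[(70,437),(585,497)])
for k,a in L.items(): print(k,(Rm@(unproj(p,T(a),15)[:,:2]-V[:2]).T).T.round(1))
for x in (-45-7,38,-52,45): pass
```

```text
top [ 5.74355e+02 -1.90285e+02 -1.47000e-01] [-0.4 -0.5  0.3 -0.6  0.5  0.8 -0.5  0.2]
side [ 5.73908e+02 -1.95304e+02 -1.43000e-01] [ 1.1  0.2 -0.5 -0.1 -0.7 -0.5]
far [[  81.1  118.6]
 [  81.3 -114.3]]
fmid [[   1.4  114.2]
 [   2.1 -112.3]]
nmid [[ -16.3  114.5]
 [ -14.8 -112.9]]
near [[ -80.4  116.4]
 [ -79.1 -117.5]]
```

Call:
{"fn": "move_arm", "kwargs": {"steps": [[-0.3,10,-4,0,0,0,-0.12],[-0.3,20,-8,0,0,0,-0.24],[-0.3,30,-12,0,0,0,-0.36],[-0.3,40,-16,0,0,0,-0.48],[-0.3,50,-20,0,0,0,-0.6]]}}

```text
clock: 19.38
position: [502.4, 78.1, 187.6]
ee_rot: [0.855, 0.519, -0.0, 0.004]
contact_force: [0.5, 0.4, 0.0]
gripper_width: 29.9
```

Call:
{"fn": "move_arm", "kwargs": {"steps": [[-0.3,10,-4,0,0,0,-0.12],[-0.3,20,-8,0,0,0,-0.24],[-0.3,30,-12,0,0,0,-0.36],[-0.3,40,-16,0,0,0,-0.48],[-0.3,50,-20,0,0,0,-0.6]]}}

```text
clock: 19.8
position: [552.4, 58.2, 187.4]
ee_rot: [0.97, 0.243, -0.001, 0.004]
contact_force: [-0.4, 0.4, 0.9]
gripper_width: 29.7
```

Call:
{"fn": "move_arm", "kwargs": {"steps": [[-0.3,10,-4,0,0,0,-0.12],[-0.3,20,-8,0,0,0,-0.24],[-0.3,30,-12,0,0,0,-0.36],[-0.3,40,-16,0,0,0,-0.48],[-0.3,50,-20,0,0,0,-0.6]]}}

```text
clock: 20.22
position: [602.4, 38.3, 187.2]
ee_rot: [0.999, -0.054, -0.002, 0.003]
contact_force: [0.3, 0.1, 0.1]
gripper_width: 29.9
```

Call:
{"fn": "move_arm", "kwargs": {"steps": [[0.4,10,-4,0,0,0,-0.12],[0.6,20,-8,0,0,0,-0.24],[0.9,30,-12,0,0,0,-0.36],[0.9,40,-16,0,0,0,-0.48],[0.9,50,-20,0,0,0,-0.6]]}}

```text
clock: 20.63
position: [652.5, 18.4, 187.0]
ee_rot: [0.938, -0.347, -0.003, 0.003]
contact_force: [0.5, -0.6, -0.2]
gripper_width: 81.2
```

Call:
{"fn": "move_arm", "kwargs": {"steps": [[0.95,8,-3,-10,0,0,-0.12],[0.95,16,-6,-20,0,0,-0.24],[0.95,24,-9,-30,0,0,-0.36],[0.95,32,-11,-50,0,0,-0.48],[0.95,36,-12,-60,0,0,-0.6]]}}

```text
clock: 21.05
position: [687.8, 6.4, 124.7]
ee_rot: [0.793, -0.609, -0.004, 0.003]
contact_force: [0.3, -0.2, -0.5]
gripper_width: 83.1
```

Run:
```python
from h import *
rel(-8.3,90)
p=snap('top','top26')
for c in ('large_1','small_1'):
    for d in nets.tip_of(c,p): print(c,round(d['conf'],2),np.round(d['uv'],1),unproj(p,d['uv'],0)[0].round(0))
```

```text
rotvec [-0.003 -0.01  -0.406] pos [687.8   6.4 124.7] F [ 0.3 -0.2 -0.5] w 83.1 j [ 0.24  0.58  0.05 -0.   -1.06  0.02] t 21.05
large_1 0.62 [254. 206.] [567. 223.   0.]
large_1 0.57 [206.7 186.5] [630. 366.   0.]
large_1 0.4 [325.7 163.3] [692.   4.   0.]
large_1 0.2 [370.8 261.4] [ 394. -121.    0.]
small_1 0.79 [374.1 263.8] [ 387. -130.    0.]
small_1 0.75 [431.5 269.8] [ 366. -298.    0.]
small_1 0.57 [402.1 259.8] [ 397. -213.    0.]
```

View pics/top26.png

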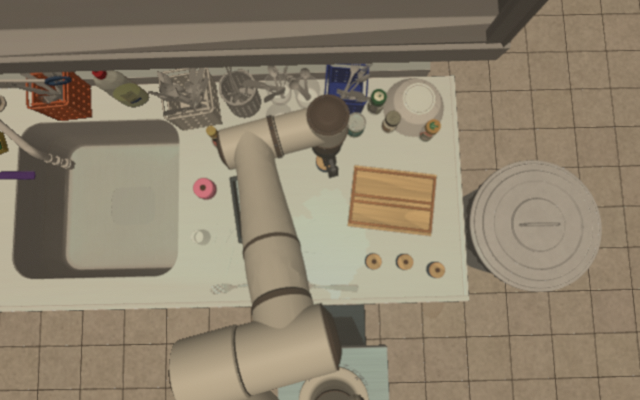

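Run:
```python
from h import *
p=snap('top');q=snap('side','side26')
for z in (200,250,300,350): print(z,unproj(p,[(219,140),(224,165),(236,165),(327,118)],z)[:,:2].round(0).tolist())
```

```text
200 [[720.0, 281.0], [654.0, 268.0], [654.0, 237.0], [771.0, 1.0]]
250 [[707.0, 269.0], [644.0, 257.0], [643.0, 227.0], [755.0, 3.0]]
300 [[694.0, 257.0], [634.0, 245.0], [633.0, 217.0], [740.0, 4.0]]
350 [[680.0, 245.0], [624.0, 234.0], [623.0, 208.0], [724.0, 5.0]]
```

View pics/side26.png

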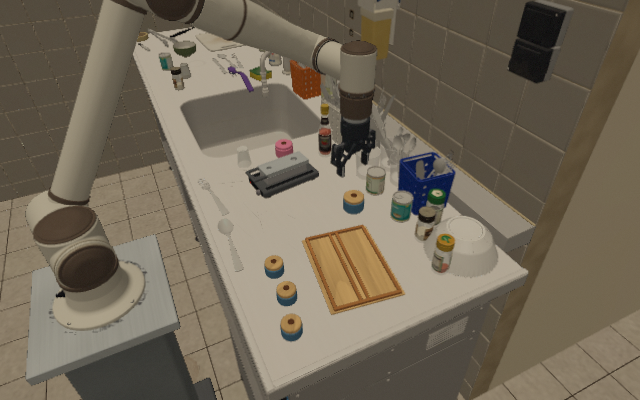

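Call:
{"fn": "move_arm", "kwargs": {"steps": [[1,2,0,0,0,0,-0.12],[1,4,-1,-10,0,0,-0.24],[1,4,-1,-20,0,0,-0.36],[1,4,-1,-30,0,0,-0.406],[1,4,-1,-40,0,0,-0.406]]}}

```text
clock: 21.72
position: [692.3, 4.5, 89.4]
ee_rot: [-0.657, 0.754, 0.003, 0.0]
contact_force: [0.2, -0.7, -0.2]
gripper_width: 85.5
```

```bash
python3 -c "
from h import *
rel(-8.3,90)
tcpview('v27',40)"
```

```text
rotvec [-0.004 -0.003 -0.007] pos [692.3   4.5  89.4] F [ 0.2 -0.7 -0.2] w 85.5 j [ 0.24  0.61  0.02 -0.01 -0.98 -0.37] t 21.7167
{'clock': 21.717, 'joints': [0.237, 0.613, 0.022, -0.006, -0.982, -0.372], 'position': [692.34, 4.527, 89.388], 'ee_rot': [-0.657, 0.754, 0.003, 0.0], 'contact_force': [0.249, -0.732, -0.214], 'gripper_width': 85.538}
top x0y0 286 116 k 4.875
side x0y0 312 143 k 4.875
```

View pics/v27.png

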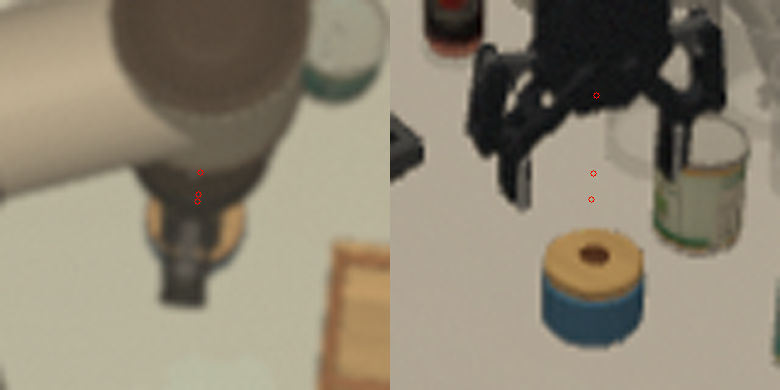

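Call:
{"fn": "move_arm", "kwargs": {"steps": [[1,0,0,-20,0,0,0],[1,0,0,-40,0,0,0],[1,0,0,-60,0,0,0],[1,0,0,-77,0,0,0],[1,0,0,-77,0,0,0]]}}

```text
clock: 22.23
position: [689.4, 3.8, 8.0]
ee_rot: [-0.656, 0.754, 0.005, -0.004]
contact_force: [0.0, 0.1, -0.6]
gripper_width: 85.4
```

Call:
{"fn": "move_arm", "kwargs": {"steps": [[-1,0,0,0,0,0,0],[-1,0,0,0,0,0,0],[-1,0,0,0,0,0,0],[-1,0,0,0,0,0,0],[-1,0,0,0,0,0,0]]}}

```text
clock: 22.65
position: [693.3, 4.3, 13.6]
ee_rot: [-0.656, 0.755, 0.002, 0.001]
contact_force: [-0.1, 0.7, 5.7]
gripper_width: 60.6
```

Call:
{"fn": "move_arm", "kwargs": {"steps": [[-1,0,0,15,0,0,0],[-1,0,0,30,0,0,0],[-1,0,0,45,0,0,0],[-1,0,0,60,0,0,0],[-1,0,0,60,0,0,0]]}}

```text
clock: 23.07
position: [693.4, 4.0, 74.5]
ee_rot: [-0.656, 0.755, 0.002, 0.001]
contact_force: [-0.3, 1.0, -0.5]
gripper_width: 60.8
```

```bash
python3 -c "
from h import *
rel(-8.3,90)
tcpview('v28',40)"
```

```text
rotvec [-0.005 -0.    -0.005] pos [693.4   4.   74.5] F [-0.3  1.  -0.5] w 60.8 j [ 0.24  0.63  0.01 -0.01 -0.95 -0.37] t 23.0667
{'clock': 23.067, 'joints': [0.236, 0.628, 0.009, -0.006, -0.951, -0.373], 'position': [693.377, 4.014, 74.506], 'ee_rot': [-0.656, 0.755, 0.002, 0.001], 'contact_force': [-0.339, 0.977, -0.455], 'gripper_width': 60.85}
top x0y0 286 117 k 4.875
side x0y0 313 147 k 4.875
```

View pics/v28.png

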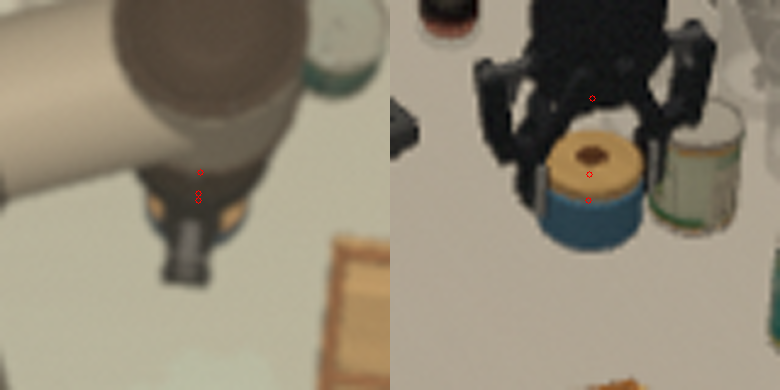

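Call:
{"fn": "move_arm", "kwargs": {"steps": [[-1,-8,-20,5,0,0,0],[-1,-20,-55,5,0,0,0],[-1,-34,-90,5,0,0,0],[-1,-48,-125,5,0,0,0],[-1,-60,-155,5,0,0,0]]}}

```text
clock: 23.58
position: [629.2, -152.7, 74.1]
ee_rot: [-0.656, 0.755, 0.005, -0.002]
contact_force: [1.0, 1.0, -1.1]
gripper_width: 60.8
```

Call:
{"fn": "move_arm", "kwargs": {"steps": [[-1,-10,-25,0,0,0,-0.005],[-1,-17,-45,0,0,0,-0.005],[-1,-17,-45,-15,0,0,-0.005],[-1,-17,-45,-25,0,0,-0.005],[-1,-17,-45,-25,0,0,-0.005]]}}

```text
clock: 24.0
position: [611.6, -195.7, 47.0]
ee_rot: [-0.653, 0.757, 0.007, -0.003]
contact_force: [-0.3, 0.6, -2.8]
gripper_width: 60.7
```

```bash
python3 -c "
from h import *
rel(-8.3,90)
tcpview('v29',45,ctr=np.array([610,-196,30]))"
```

```text
rotvec [-0.006 -0.014  0.002] pos [ 611.6 -195.7   47. ] F [-0.3  0.6 -2.8] w 60.7 j [-0.06  0.59 -0.15 -0.01 -0.85 -0.08] t 24.0
{'clock': 24.0, 'joints': [-0.061, 0.592, -0.146, -0.006, -0.847, -0.082], 'position': [611.628, -195.739, 46.986], 'ee_rot': [-0.653, 0.757, 0.007, -0.003], 'contact_force': [-0.307, 0.615, -2.753], 'gripper_width': 60.726}
top x0y0 349 141 k 4.333
side x0y0 317 208 k 4.333
```

View pics/v29.png

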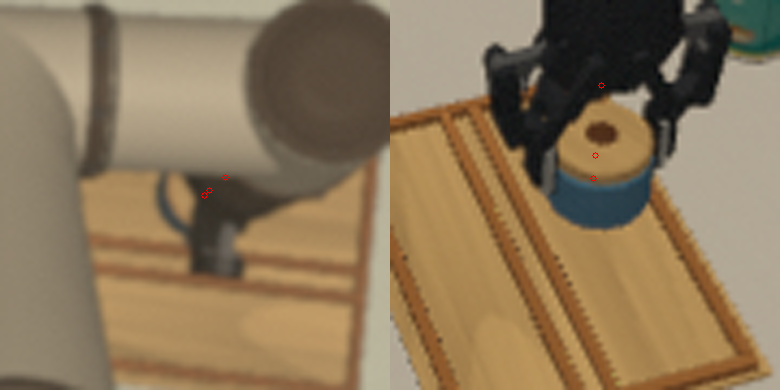

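Call:
{"fn": "move_arm", "kwargs": {"steps": [[-1,0,0,0,0,0.0,0],[-1,0,0,0,0,0,0],[-1,0,0,0,0,0,0]]}}

```text
clock: 24.35
position: [615.3, -195.5, 51.8]
ee_rot: [-0.654, 0.756, 0.003, -0.001]
contact_force: [-0.1, -0.3, -1.0]
gripper_width: 60.5
```

Call:
{"fn": "move_arm", "kwargs": {"steps": [[-1,1,0,-8,0,0.0,0],[-1,1,0,-16,0,0,0],[-1,1,0,-24,0,0,0],[-1,1,0,-29,0,0,0],[-1,1,0,-29,0,0,0]]}}

```text
clock: 24.77
position: [614.9, -196.0, 20.5]
ee_rot: [-0.654, 0.757, 0.004, -0.002]
contact_force: [-0.3, -0.1, -2.2]
gripper_width: 60.9
```

```bash
python3 -c "
from h import *
rel(-8.3,90)
tcpview('v30',45,ctr=np.array([610,-196,30]))"
```

```text
rotvec [-0.004 -0.008  0.   ] pos [ 614.9 -196.    20.5] F [-0.3 -0.1 -2.2] w 60.9 j [-0.06  0.63 -0.16 -0.01 -0.79 -0.08] t 24.7667
{'clock': 24.767, 'joints': [-0.06, 0.627, -0.162, -0.005, -0.791, -0.081], 'position': [614.913, -196.008, 20.543], 'ee_rot': [-0.654, 0.757, 0.004, -0.002], 'contact_force': [-0.256, -0.065, -2.222], 'gripper_width': 60.941}
top x0y0 349 141 k 4.333
side x0y0 317 208 k 4.333
```

View pics/v30.png

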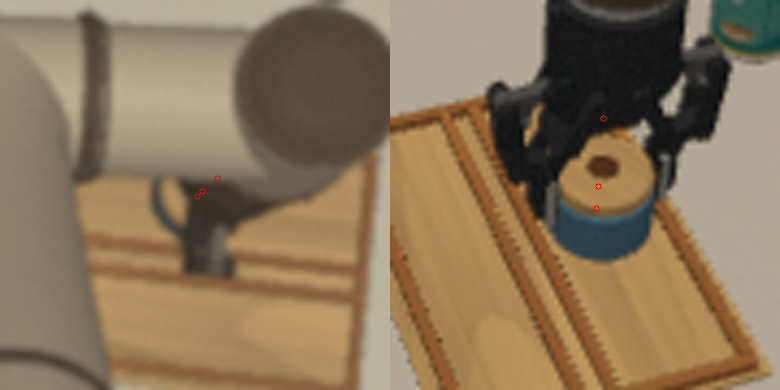

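Call:
{"fn": "move_arm", "kwargs": {"steps": [[-1,0,0,-2,0,0.0,0],[-1,0,0,-3,0,0,0],[-1,0,0,-3,0,0,0]]}}

```text
clock: 25.12
position: [615.9, -196.1, 19.7]
ee_rot: [-0.654, 0.756, 0.003, -0.001]
contact_force: [-0.1, 0.0, -0.4]
gripper_width: 61.0
```

Call:
{"fn": "move_arm", "kwargs": {"steps": [[0.7,0,0,0,0,0.0,0],[0.9,0,0,0,0,0,0],[1,0,0,0,0,0,0],[1,0,0,20,0,0,0],[1,0,0,50,0,0,0]]}}

```text
clock: 25.53
position: [613.3, -195.7, 66.4]
ee_rot: [-0.654, 0.757, 0.006, -0.003]
contact_force: [-0.4, 0.5, -0.1]
gripper_width: 85.4
```

Call:
{"fn": "move_arm", "kwargs": {"steps": [[1,-20,5,35,0,0,0],[1,-50,15,50,0,0,0],[1,-85,25,50,0,0,0],[1,-120,35,50,0,0,0],[1,-155,45,50,0,0,0]]}}

```text
clock: 25.95
position: [459.3, -150.8, 119.8]
ee_rot: [-0.654, 0.757, 0.003, -0.0]
contact_force: [0.4, -0.3, 0.6]
gripper_width: 85.2
```

Run:
```python
from h import *
rel(-8.3,90)
p=snap('top'); q=snap('side')
cv2.imwrite('pics/v31.png',np.hstack([cv2.resize(p['frame'][150:290,330:460],None,fx=2.9,fy=2.9,interpolation=cv2.INTER_CUBIC),cv2.resize(q['frame'][215:355,260:410],None,fx=2.9,fy=2.9,interpolation=cv2.INTER_CUBIC)]))
```

```text
rotvec [-0.004 -0.004  0.001] pos [ 459.3 -150.8  119.8] F [ 0.4 -0.3  0.6] w 85.2 j [ 0.02  0.27 -0.48 -0.01 -0.83 -0.16] t 25.95
```

View pics/v31.png

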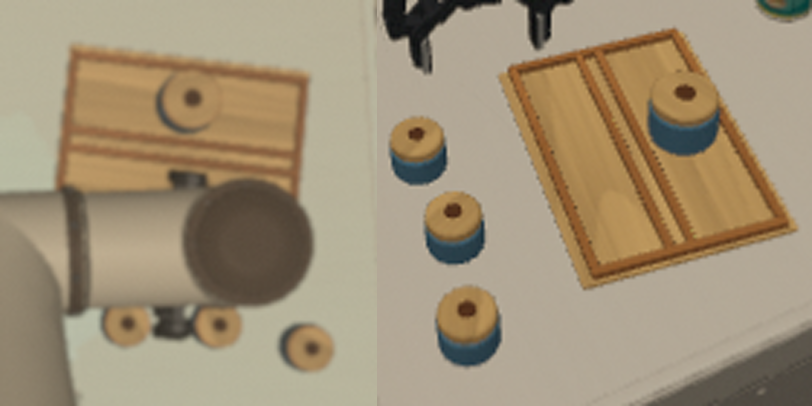

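Call:
{"fn": "move_arm", "kwargs": {"steps": [[1,-20,9,-10,0,0,0],[1,-40,18,-20,0,0,0],[1,-62,28,-30,0,0,0],[1,-62,28,-45,0,0,0],[1,-62,28,-45,0,0,0]]}}

```text
clock: 26.47
position: [396.6, -122.9, 72.9]
ee_rot: [-0.654, 0.756, 0.005, -0.002]
contact_force: [0.2, 0.1, 0.0]
gripper_width: 85.6
```

```bash
python3 -c "
from h import *
tcpview('v32',40)"
```

```text
{'clock': 26.467, 'joints': [0.091, 0.241, -0.687, -0.008, -0.651, -0.229], 'position': [396.63, -122.865, 72.871], 'ee_rot': [-0.654, 0.756, 0.005, -0.002], 'contact_force': [0.176, 0.139, 0.047], 'gripper_width': 85.59}
top x0y0 334 221 k 4.875
side x0y0 231 210 k 4.875
```

View pics/v32.png

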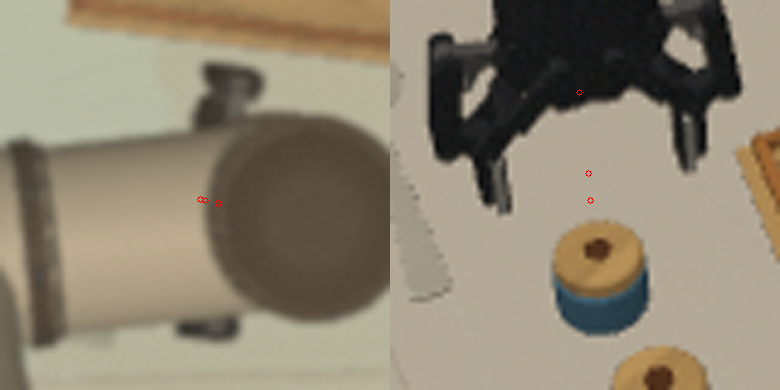

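Call:
{"fn": "move_arm", "kwargs": {"steps": [[1,0,0,-18,0,0,0],[1,0,0,-36,0,0,0],[1,0,0,-54,0,0,0],[1,0,0,-64,0,0,0],[1,0,0,-64,0,0,0]]}}

```text
clock: 26.98
position: [399.2, -123.3, 9.1]
ee_rot: [-0.654, 0.757, 0.004, -0.002]
contact_force: [-0.0, 0.1, -0.2]
gripper_width: 85.3
```

Call:
{"fn": "move_arm", "kwargs": {"steps": [[-1,0,0,0,0,0,0],[-1,0,0,0,0,0,0],[-1,0,0,0,0,0,0],[-1,0,0,0,0,0,0],[-1,0,0,0,0,0,0]]}}

```text
clock: 27.4
position: [399.6, -123.1, 11.5]
ee_rot: [-0.654, 0.756, 0.003, -0.0]
contact_force: [-1.0, 0.3, 4.1]
gripper_width: 46.3
```

Call:
{"fn": "move_arm", "kwargs": {"steps": [[-1,0,0,10,0,0,0],[-1,5,0,30,0,0,0],[-1,20,2,50,0,0,0],[-1,50,5,60,0,0,0],[-1,80,8,60,0,0,0]]}}

```text
clock: 27.82
position: [481.0, -115.1, 73.9]
ee_rot: [-0.654, 0.756, 0.001, 0.002]
contact_force: [0.8, 0.1, -1.3]
gripper_width: 46.3
```

Call:
{"fn": "move_arm", "kwargs": {"steps": [[-1,25,3,0,0,0,0],[-1,50,6,0,0,0,0],[-1,57,6,-10,0,0,0],[-1,57,6,-25,0,0,0],[-1,57,6,-25,0,0,0]]}}

```text
clock: 28.23
position: [533.8, -109.0, 42.9]
ee_rot: [-0.654, 0.757, 0.005, -0.003]
contact_force: [-0.5, 0.4, -2.2]
gripper_width: 46.4
```

Call:
{"fn": "move_arm", "kwargs": {"steps": [[-1,0,0,0,0,0.0,0],[-1,0,0,0,0,0,0],[-1,0,0,0,0,0,0]]}}

```text
clock: 28.48
position: [535.8, -109.2, 46.2]
ee_rot: [-0.654, 0.756, 0.003, -0.0]
contact_force: [-0.2, -0.3, -0.5]
gripper_width: 46.2
```

```bash
python3 -c "
from h import *
rel(-8.3,90)
tcpview('v33',45,ctr=np.array([535,-130,30]))"
```

```text
rotvec [-0.004 -0.005  0.   ] pos [ 535.8 -109.2   46.2] F [-0.2 -0.3 -0.5] w 46.2 j [ 0.09  0.46 -0.4  -0.01 -0.71 -0.23] t 28.4833
{'clock': 28.483, 'joints': [0.093, 0.463, -0.404, -0.007, -0.708, -0.233], 'position': [535.792, -109.177, 46.167], 'ee_rot': [-0.654, 0.756, 0.003, -0.0], 'contact_force': [-0.157, -0.29, -0.502], 'gripper_width': 46.189}
top x0y0 328 168 k 4.333
side x0y0 279 201 k 4.333
```

View pics/v33.png

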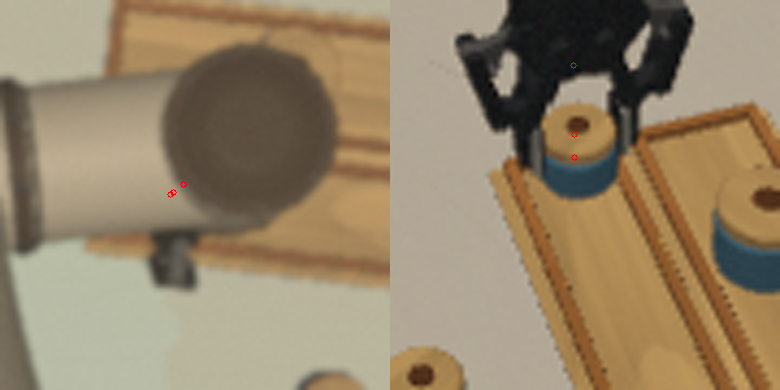

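Call:
{"fn": "move_arm", "kwargs": {"steps": [[-1,1.5,0,-10,0,0.0,0],[-1,1.5,0,-19,0,0,0],[-1,1.5,0,-26,0,0,0],[-1,1.5,0,-29,0,0,0],[-1,1.5,0,-29,0,0,0]]}}

```text
clock: 29.0
position: [536.2, -109.1, 17.1]
ee_rot: [-0.654, 0.756, 0.004, -0.002]
contact_force: [-4.9, 2.9, 13.8]
gripper_width: 46.6
```

```bash
python3 -c "
from h import *
rel(-8.3,90)
tcpview('v34',30,ctr=np.array([535,-115,20]))"
```

```text
rotvec [-0.003 -0.009 -0.   ] pos [ 536.2 -109.1   17.1] F [-4.9  2.9 13.8] w 46.6 j [ 0.09  0.51 -0.42 -0.01 -0.65 -0.23] t 29.0
{'clock': 29.0, 'joints': [0.093, 0.509, -0.422, -0.007, -0.649, -0.232], 'position': [536.227, -109.055, 17.112], 'ee_rot': [-0.654, 0.756, 0.004, -0.002], 'contact_force': [-4.897, 2.932, 13.835], 'gripper_width': 46.585}
top x0y0 337 183 k 6.5
side x0y0 291 215 k 6.5
```

View pics/v34.png

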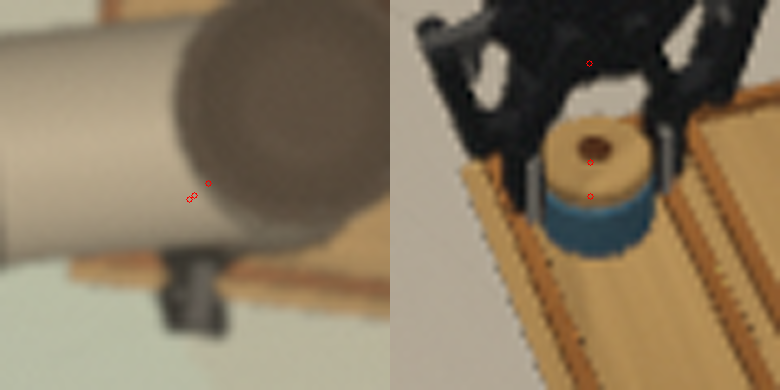

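Call:
{"fn": "move_arm", "kwargs": {"steps": [[0.5,0,0,1,0,0.0,0],[0.5,0,0,1,0,0,0],[0.5,0,0,2,0,0,0],[0.5,0,0,25,0,0,0],[0.7,0,0,55,0,0,0]]}}

```text
clock: 29.52
position: [535.0, -109.2, 68.8]
ee_rot: [-0.654, 0.757, 0.006, -0.004]
contact_force: [0.4, -0.2, 0.3]
gripper_width: 72.5
```

Call:
{"fn": "move_arm", "kwargs": {"steps": [[1,-25,-20,10,0,0,0],[1,-55,-42,10,0,0,0],[1,-85,-64,10,0,0,0],[1,-115,-85,5,0,0,0],[1,-143,-103,0,0,0,0]]}}

```text
clock: 29.93
position: [392.6, -212.9, 71.1]
ee_rot: [-0.654, 0.756, 0.003, -0.001]
contact_force: [0.3, -1.0, 0.1]
gripper_width: 85.6
```

```bash
python3 -c "
from h import *
rel(-8.3,90)
tcpview('v35',55,ctr=np.array([470,-190,30]))"
```

```text
rotvec [-0.004 -0.005  0.   ] pos [ 392.6 -212.9   71.1] F [ 0.3 -1.   0.1] w 85.6 j [-0.13  0.29 -0.62 -0.01 -0.67 -0.01] t 29.9333
{'clock': 29.933, 'joints': [-0.133, 0.289, -0.621, -0.005, -0.667, -0.008], 'position': [392.638, -212.905, 71.102], 'ee_rot': [-0.654, 0.756, 0.003, -0.001], 'contact_force': [0.253, -0.96, 0.062], 'gripper_width': 85.584}
top x0y0 339 179 k 3.545
side x0y0 256 216 k 3.545
```

View pics/v35.png

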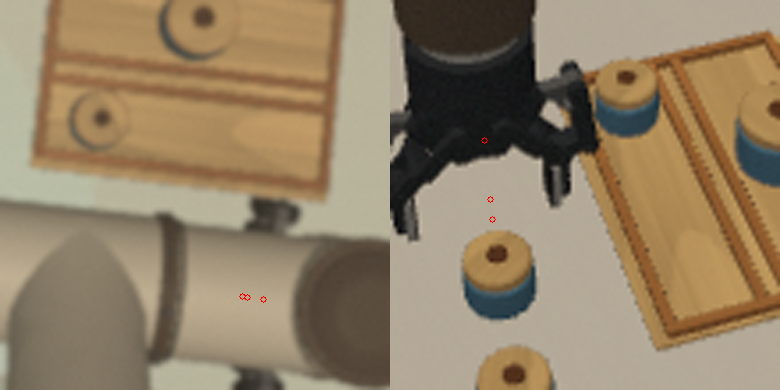

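Small pot 1 is seated in the front row at about (100,118) in the top view. The gripper is over pot 2, so I descend.

Call:
{"fn": "move_arm", "kwargs": {"steps": [[1,1,0,-18,0,0,0],[1,1,0,-36,0,0,0],[1,1,0,-54,0,0,0],[1,1,0,-62,0,0,0],[1,1,0,-62,0,0,0]]}}

```text
clock: 30.45
position: [394.3, -211.8, 7.5]
ee_rot: [-0.654, 0.756, 0.005, -0.002]
contact_force: [0.2, -0.1, 0.9]
gripper_width: 85.5
```

Call:
{"fn": "move_arm", "kwargs": {"steps": [[-1,0,0,0,0,0,0],[-1,0,0,0,0,0,0],[-1,0,0,0,0,0,0],[-1,0,0,0,0,0,0],[-1,0,0,0,0,0,0]]}}

```text
clock: 30.87
position: [395.9, -212.2, 10.3]
ee_rot: [-0.654, 0.756, 0.003, -0.0]
contact_force: [-1.9, 1.9, 5.9]
gripper_width: 46.8
```

Call:
{"fn": "move_arm", "kwargs": {"steps": [[-1,0,0,10,0,0,0],[-1,5,0,30,0,0,0],[-1,20,5,50,0,0,0],[-1,50,10,60,0,0,0],[-1,80,18,60,0,0,0]]}}

```text
clock: 31.28
position: [477.3, -194.5, 72.5]
ee_rot: [-0.654, 0.757, 0.001, 0.001]
contact_force: [1.5, -0.8, -1.0]
gripper_width: 46.8
```

Call:
{"fn": "move_arm", "kwargs": {"steps": [[-1,20,5,0,0,0,0],[-1,40,9,0,0,0,0],[-1,50,11,-10,0,0,0],[-1,50,11,-25,0,0,0],[-1,50,11,-25,0,0,0]]}}

```text
clock: 31.7
position: [523.6, -182.4, 41.8]
ee_rot: [-0.654, 0.757, 0.005, -0.002]
contact_force: [-0.5, 0.3, -1.6]
gripper_width: 46.3
```

Call:
{"fn": "move_arm", "kwargs": {"steps": [[-1,0,0,0,0,0.0,0],[-1,0,0,0,0,0,0],[-1,0,0,0,0,0,0]]}}

```text
clock: 31.95
position: [525.3, -183.3, 45.1]
ee_rot: [-0.654, 0.757, 0.003, -0.001]
contact_force: [0.5, -0.4, -1.7]
gripper_width: 46.5
```

```bash
python3 -c "
from h import *
rel(-8.3,90)
tcpview('v36',45,ctr=np.array([535,-170,30]))"
```

```text
rotvec [-0.004 -0.005  0.   ] pos [ 525.3 -183.3   45.1] F [ 0.5 -0.4 -1.7] w 46.5 j [-0.05  0.48 -0.38 -0.01 -0.72 -0.09] t 31.95
{'clock': 31.95, 'joints': [-0.046, 0.477, -0.381, -0.005, -0.718, -0.095], 'position': [525.338, -183.297, 45.118], 'ee_rot': [-0.654, 0.757, 0.003, -0.001], 'contact_force': [0.508, -0.354, -1.667], 'gripper_width': 46.492}
top x0y0 342 167 k 4.333
side x0y0 286 211 k 4.333
```

View pics/v36.png

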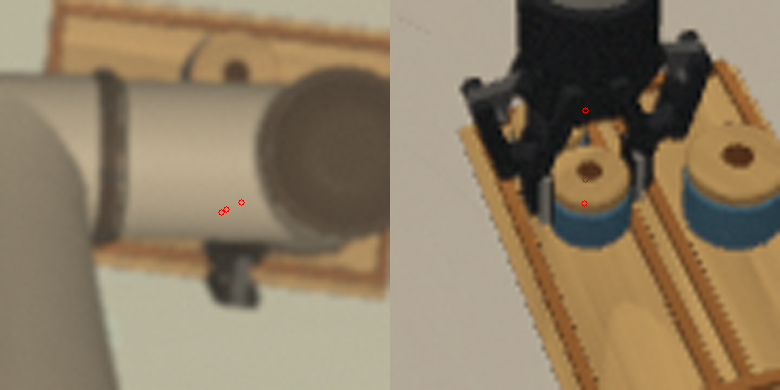

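Call:
{"fn": "move_arm", "kwargs": {"steps": [[-1,1.5,0,-10,0,0.0,0],[-1,1.5,0,-19,0,0,0],[-1,1.5,0,-25,0,0,0],[-1,1.5,0,-28,0,0,0],[-1,1.5,0,-28,0,0,0]]}}

```text
clock: 32.47
position: [525.8, -183.0, 16.5]
ee_rot: [-0.654, 0.756, 0.004, -0.002]
contact_force: [-3.7, 1.3, 6.7]
gripper_width: 47.0
```

Call:
{"fn": "move_arm", "kwargs": {"steps": [[0.4,0,0,1,0,0.0,0],[0.4,0,0,1,0,0,0],[0.4,0,0,2,0,0,0],[0.4,0,0,25,0,0,0],[0.4,0,0,60,0,0,0]]}}

```text
clock: 32.88
position: [523.9, -182.8, 73.2]
ee_rot: [-0.654, 0.757, 0.007, -0.004]
contact_force: [0.8, -0.2, 1.1]
gripper_width: 59.9
```

Call:
{"fn": "move_arm", "kwargs": {"steps": [[1,-30,-23,0,0,0,0],[1,-60,-46,0,0,0,0],[1,-90,-69,0,0,0,0],[1,-120,-92,0,0,0,0],[1,-156,-117,0,0,0,0]]}}

```text
clock: 33.3
position: [371.7, -299.7, 76.3]
ee_rot: [-0.655, 0.756, 0.003, -0.001]
contact_force: [0.4, -1.2, -0.7]
gripper_width: 85.3
```

```bash
python3 -c "
from h import *
rel(-8.3,90)
tcpview('v37',55,ctr=np.array([460,-230,30]))"
```

```text
rotvec [-0.003 -0.005 -0.001] pos [ 371.7 -299.7   76.3] F [ 0.4 -1.2 -0.7] w 85.3 j [-0.34  0.32 -0.54 -0.   -0.71  0.2 ] t 33.3
{'clock': 33.3, 'joints': [-0.338, 0.324, -0.545, -0.002, -0.708, 0.196], 'position': [371.745, -299.694, 76.325], 'ee_rot': [-0.655, 0.756, 0.003, -0.001], 'contact_force': [0.379, -1.176, -0.65], 'gripper_width': 85.34}
top x0y0 353 182 k 3.545
side x0y0 259 229 k 3.545
```

View pics/v37.png

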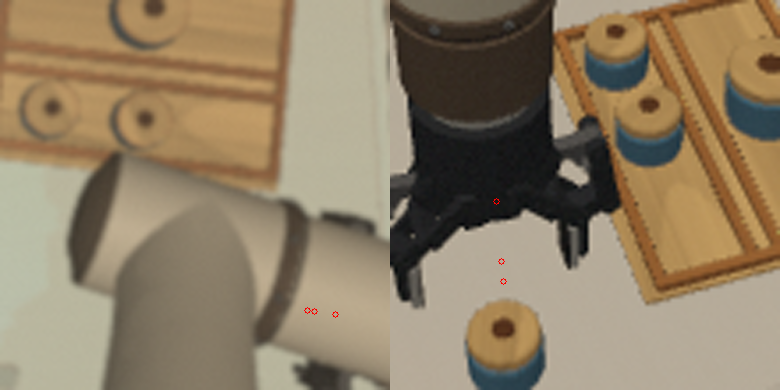

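Call:
{"fn": "move_arm", "kwargs": {"steps": [[1,-3,-1.5,-18,0,0,0],[1,-3,-1.5,-36,0,0,0],[1,-3,-1.5,-54,0,0,0],[1,-3,-1.5,-67,0,0,0],[1,-3,-1.5,-67,0,0,0]]}}

```text
clock: 33.82
position: [368.0, -299.6, 6.8]
ee_rot: [-0.654, 0.757, 0.006, -0.002]
contact_force: [0.6, -0.0, -0.0]
gripper_width: 85.7
```

Call:
{"fn": "move_arm", "kwargs": {"steps": [[-1,0,0,0,0,0,0],[-1,0,0,0,0,0,0],[-1,0,0,0,0,0,0],[-1,0,0,0,0,0,0],[-1,0,0,0,0,0,0]]}}

```text
clock: 34.23
position: [370.3, -300.7, 10.4]
ee_rot: [-0.654, 0.756, 0.002, -0.0]
contact_force: [-0.2, 0.6, 4.6]
gripper_width: 46.7
```

Call:
{"fn": "move_arm", "kwargs": {"steps": [[-1,0,0,10,0,0,0],[-1,5,0,30,0,0,0],[-1,20,5,50,0,0,0],[-1,50,15,60,0,0,0],[-1,80,25,60,0,0,0]]}}

```text
clock: 34.65
position: [451.4, -275.8, 72.4]
ee_rot: [-0.654, 0.757, 0.001, 0.001]
contact_force: [1.0, -0.8, -1.1]
gripper_width: 46.6
```

Next target is (516,-257.6).

Call:
{"fn": "move_arm", "kwargs": {"steps": [[-1,25,7,0,0,0,0],[-1,50,14,0,0,0,0],[-1,65,18,-10,0,0,0],[-1,65,18,-25,0,0,0],[-1,65,18,-25,0,0,0]]}}

```text
clock: 35.07
position: [513.2, -256.2, 41.6]
ee_rot: [-0.654, 0.757, 0.006, -0.002]
contact_force: [-1.6, -0.4, -1.6]
gripper_width: 46.4
```

Call:
{"fn": "move_arm", "kwargs": {"steps": [[-1,0,0,0,0,0.0,0],[-1,0,0,0,0,0,0],[-1,0,0,0,0,0,0]]}}

```text
clock: 35.32
position: [514.4, -257.7, 45.1]
ee_rot: [-0.654, 0.757, 0.003, -0.001]
contact_force: [-0.0, -0.4, -1.4]
gripper_width: 46.2
```

```bash
python3 -c "
from h import *
rel(-8.3,90)
tcpview('v38',45,ctr=np.array([525,-240,30]))"
```

```text
rotvec [-0.004 -0.005  0.001] pos [ 514.4 -257.7   45.1] F [-0.  -0.4 -1.4] w 46.2 j [-0.18  0.5  -0.33 -0.   -0.74  0.04] t 35.3167
{'clock': 35.317, 'joints': [-0.184, 0.502, -0.333, -0.004, -0.742, 0.042], 'position': [514.421, -257.697, 45.121], 'ee_rot': [-0.654, 0.757, 0.003, -0.001], 'contact_force': [-0.018, -0.446, -1.408], 'gripper_width': 46.246}
top x0y0 366 170 k 4.333
side x0y0 296 232 k 4.333
```

View pics/v38.png

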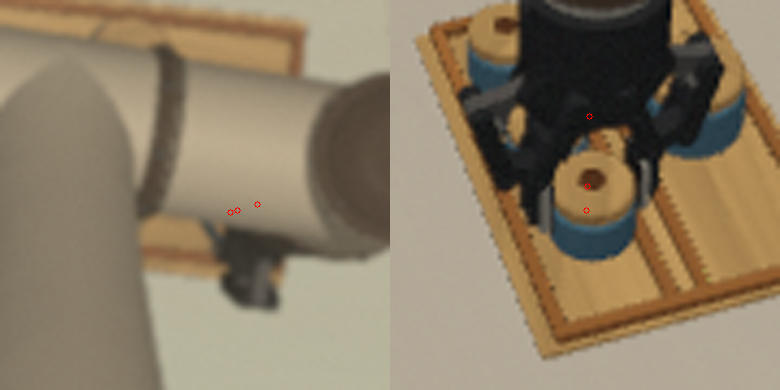

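Call:
{"fn": "move_arm", "kwargs": {"steps": [[-1,1.5,0,-10,0,0.0,0],[-1,1.5,0,-19,0,0,0],[-1,1.5,0,-25,0,0,0],[-1,1.5,0,-28,0,0,0],[-1,1.5,0,-28,0,0,0]]}}

```text
clock: 35.83
position: [515.1, -257.2, 16.5]
ee_rot: [-0.654, 0.756, 0.004, -0.002]
contact_force: [-3.4, 2.1, 7.7]
gripper_width: 46.6
```

Call:
{"fn": "move_arm", "kwargs": {"steps": [[0.4,0,0,1,0,0.0,0],[0.4,0,0,1,0,0,0],[0.4,0,0,2,0,0,0],[0.4,0,0,25,0,0,0],[0.4,0,0,60,0,0,0]]}}

```text
clock: 36.25
position: [513.2, -256.7, 73.0]
ee_rot: [-0.654, 0.757, 0.007, -0.004]
contact_force: [1.5, 0.5, 0.3]
gripper_width: 59.9
```

Call:
{"fn": "move_arm", "kwargs": {"steps": [[0.4,0,10,35,0,0,0],[0.4,-20,40,70,0,0,0],[0.4,-40,70,100,0,0,0],[0.4,-60,105,110,0,0,0],[0.4,-80,145,110,0,0,0]]}}

```text
clock: 36.67
position: [443.9, -125.1, 188.0]
ee_rot: [-0.653, 0.757, 0.001, 0.001]
contact_force: [0.5, 1.7, -0.1]
gripper_width: 59.6
```

Call:
{"fn": "move_arm", "kwargs": {"steps": [[0.4,-5,35,0,0,0,0],[0.4,-10,70,0,0,0,0],[0.4,-20,100,0,0,0,0],[0.4,-30,130,0,0,0,0],[0.4,-30,130,0,0,0,0]]}}

```text
clock: 37.08
position: [411.6, 7.7, 185.3]
ee_rot: [-0.656, 0.755, 0.004, -0.0]
contact_force: [-0.8, 0.9, -0.4]
gripper_width: 59.8
```

Run:
```python
from h import *
rel(-8.3,90)
p=snap('top','topZ'); q=snap('side','sideZ')
f=lambda im,a,b,c,d:cv2.resize(im['frame'][b:d,a:c],(390,390),interpolation=cv2.INTER_CUBIC)
cv2.imwrite('pics/vZ.png',np.hstack([f(p,345,155,445,255),f(q,295,215,405,325)]))
cv2.imwrite('pics/vZ2.png',np.hstack([f(p,220,165,300,245),f(q,240,130,330,220)]))
```

```text
rotvec [-0.005 -0.005 -0.005] pos [411.6   7.7 185.3] F [-0.8  0.9 -0.4] w 59.8 j [ 0.41  0.06 -0.54 -0.01 -0.97 -0.55] t 37.0833
```

View pics/vZ.png

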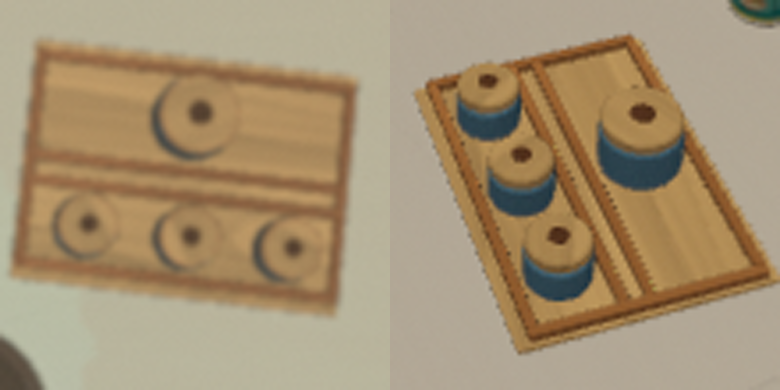

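View pics/vZ2.png

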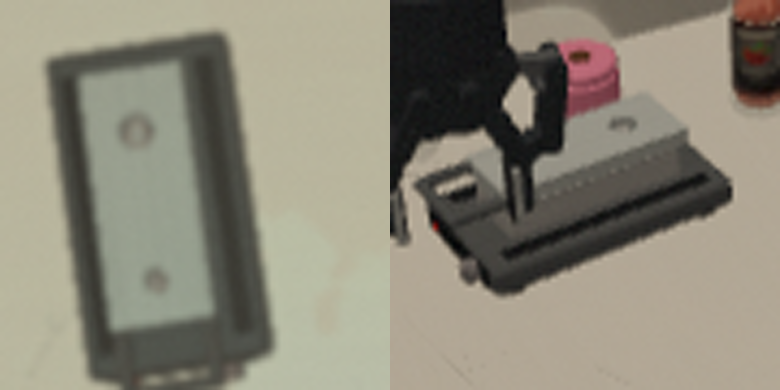

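View pics/topZ.png

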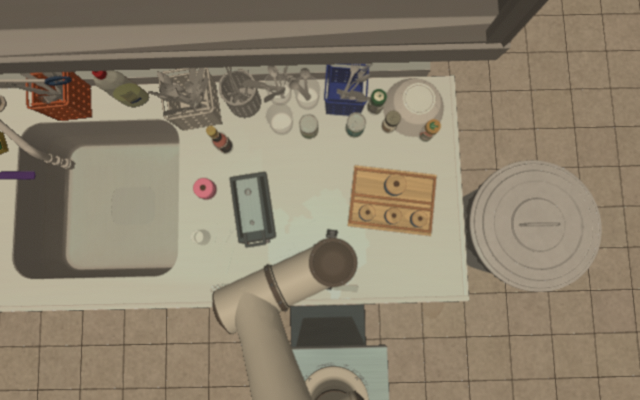

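View pics/sideZ.png

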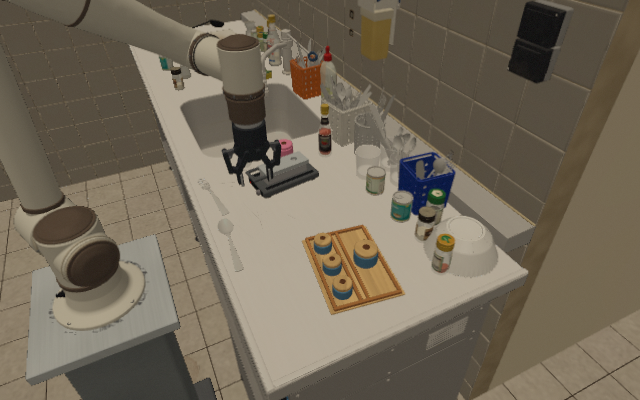

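Run:
```python
from h import *
f=cv2.imread('pics/side0.png'); cv2.imwrite('pics/far.png',cv2.resize(f[15:115,115:295],None,fx=4.4,fy=4.4,interpolation=cv2.INTER_CUBIC))
q=snap('side'); p=snap('top')
for n in ('large_1','small_1'):
    for c,im in (('t',p),('s',q)):
        for d in nets.tip_of(n,im): print(n,c,round(d['conf'],2),np.round(d['uv']),unproj(im,d['uv'],0)[0].round())
z=unproj(q,[(165,62),(140,40),(178,80)],0); print(z.round())
```

```text
large_1 t 0.87 [396. 186.] [ 616. -205.    0.]
large_1 t 0.63 [205. 186.] [631. 371.   0.]
large_1 t 0.46 [252. 208.] [560. 229.   0.]
large_1 s 0.74 [368. 259.] [ 627. -193.    0.]
large_1 s 0.55 [283. 152.] [624. 380.   0.]
large_1 s 0.54 [365. 261.] [ 618. -196.    0.]
small_1 t 0.7 [393. 216.] [ 525. -193.    0.]
small_1 t 0.6 [416. 221.] [ 510. -260.    0.]
small_1 t 0.59 [367. 215.] [ 532. -115.    0.]
small_1 t 0.51 [388. 215.] [ 529. -177.    0.]
small_1 s 0.83 [342. 295.] [ 513. -266.    0.]
small_1 s 0.63 [329. 267.] [ 525. -174.    0.]
small_1 s 0.54 [320. 249.] [ 532. -106.   -0.]
small_1 s 0.29 [331. 272.] [ 522. -191.    0.]
[[ 407. 1424.    0.]
 [ 342. 1818.   -0.]
 [ 420. 1172.    0.]]
```

View pics/far.png

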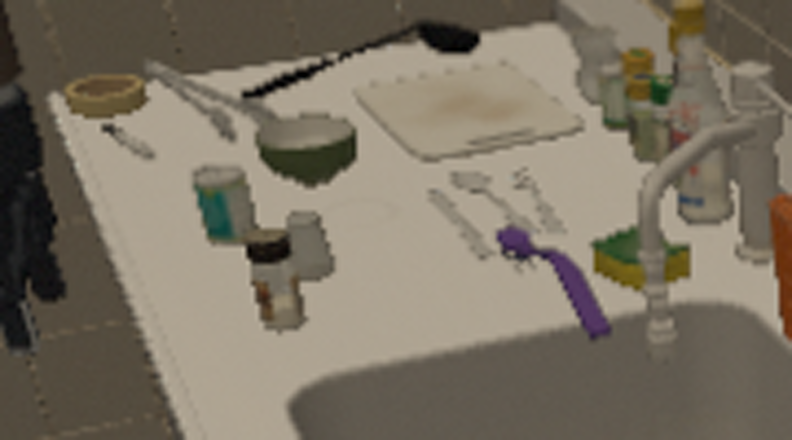

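```bash
python3 -c "
from h import *
print(workorder.job_done()); print(readout.read_state()['clock'])"
```

```text
the job is handed in; nothing more can be done
None
the job is handed in; nothing more can be done
```

The plate is turned over and back on its pins, and all four blue pots that were present are standing in the rack. I handed the job in at about 37 s of robot time.

- **Plate:** I lifted it by the handle bar, let it hang, turned it half round and laid it back over the pins. The last pictures show the flat side up, both pins inside their holes and the handle at the knob end. When I let go, the bar was at about 63 mm with a slight upward push from the deck. That is the seated height, so it is fully home as far as I can measure.
- **Pots:** There was one large and three small; I found no others in either camera view. The large one stands in the middle of the back row and the small ones at about 75 mm spacing in the front row. All looked upright and within the rails in both cameras. I left the pink look-alike alone.
- **Bystanders:** The tins, bottle and tumbler look unmoved in the last top and side pictures.

**Disagreements and forces:**
- The two cameras differed by about 10 mm in y for things on the worktop. I used the top camera, because its bar position matched the grasp to about 1 mm.
- While laying the plate down, its edge briefly pressed on the deck with about 36 N through the wrist.
- A quick up-and-down shake to make the plate hang gave about 28 N at the wrist, and the arm was about 30 mm off its commanded position when that move ended.

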